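# Get lunch ready to boil

### The arm

A 6-joint arm with a two-finger parallel gripper is mounted at the origin on the work surface. World frame = base frame: x ahead of the robot, y to its left, z up, the work surface at z = 0. Lengths are in m, angles in rad, forces in N, time in s.
With the tool pointing down it reaches from about 0.35 to 0.95 m from the base axis. Payload 17.4 kg.
Tool frame: the origin (TCP) lies at the very end of the fingers, on their centre line; the grasp point (between the pads) lies 19 mm behind it (env.grip_depth is the distance from the TCP to the grasp point, in m); z points along the fingers, y is the line along which they close (so a half turn about z gives the same grasp; the last joint's range is limited). The gripper opens to 93 mm and grips with 3 to 60 N. Pads are 15 mm wide; open, the fingers measure 128 mm over their backs; the gripper's body (75 mm by 188 mm) begins 65 mm behind the grasp point.
Start: joints at [1.219, 0.116, 1.442, -0, 1.584, -0.038], TCP at [0.208, 0.642, 0.219] pointing down, gripper open.
Joint ranges: [-2.83, 2.83], [-0.83, 2.19], [0.07, 2.5], [-1.14, 4.28], [0.01, 3], [-2.97, 2.97]. Speed limits (rad/s): [1.89, 1.89, 2.22, 3.14, 3.14, 3.14].

### API

Orientations are given as a unit quaternion [x, y, z, w].
In Python, from bench import env gives the robot as it stands.
- The arm moves only by the tool jog_arm, never from a script. Its argument "moves" is a list of rows, each an object of numbers: "hand": the opening, from 0 (shut) to 1 (fully open); "tx", "ty", "tz": the shift along the tool's x, y, z in m; "ax", "ay", "az": the turn, a rotation vector about the tool's x, y, z in degrees. A call has 1 to 20 rows; each row is the pose to reach, as a shift and turn from the pose commanded when the call began, along the tool's axes at that moment; what a row does not reach only later rows make up. A row lasts 1/8 s, in which the tool goes at most 62.5 mm and 10.7 degrees, less where a joint would pass 70% of its speed; a pose out of reach is approached as far as the arm can. A call with a gripper value outside its range is refused whole. The fingers move at their own pace and stop on an object; "force" is the grip in N (left out, the last holds). Time passes only in rows, so rows that repeat a pose let the fingers close. It gives the time, the measured TCP pose, the force, the opening and the grip force at its end, in the units of the state.
- env.get_state(): the state, without advancing time (a new reading comes with each control period).
- env.camera(name): name is "side" or "top" or "wrist"; returns the picture (384x512x3 uint8, blue, green, red); there is no depth.
- env.calibration(name): a dict with "fovy" (degrees; the focal length in pixels is half the picture's height over the tangent of half this angle, whatever the lens; pixels are square), "cx", "cy" (the principal point, pixels), "dist_coeffs" ([k1, k2, p1, p2, k3] as OpenCV has them; the pictures are not rectified), "cam_to_world" (4x4, takes a point from camera to world coordinates). Camera axes: x right, y up, looking along -z (the intrinsics and any distortion apply to the point x, -y, -z); pixel columns grow to the right and rows downward; lengths in m; the calibration is good to about 2 mm. A picture is of the moment at which its call begins: read the wrist's pose just before it. calibration takes no time and is no camera call; for the wrist camera it gives the pose at the moment of the call.
- env.finish_job(): hands the job in; it is judged then, once.
Trained networks look in the newest picture that a camera, given by its name, has taken for a name from the list of things; names that differ only in an ending like _2 or _b are one class to them, and where a whole thing is asked for, a point or a joint stands for the part that bears it (a point fixed in the world has none). Each returns a list of dicts, best first, with "p" (0 to 1); they miss things now and then, are a little off and sometimes report something else, mostly with a low value. They report only what shows in the picture. A call takes as long as a camera call. They do not tell look-alikes from the thing itself.
- env.recognise(camera, label): "extent" ([centre column, centre row, width, height] as shares, 0 to 1, of the picture: columns of its width, rows of its height, round what is visible of it).
- env.masks_of(camera, label): "pixels" (384x512 bool, what is visible of it) and "extent" ([centre column, centre row, width, height] as shares, 0 to 1, of the picture: columns of its width, rows of its height, round what is visible of it).
The state is a dict: "time": time; "joint_pos": joint angles; "dq": joint speeds; "joint_efforts": joint torques, N m; "position": TCP position; "tool_rot": TCP orientation; "contact_force": force on the tool from outside, world axes, zero at the start; "moment": the same for the moment, N m; "opening": finger opening in m; "grasp_force": force on a finger pad.
Only numpy, scipy, OpenCV 4.12 (cv2) and the standard library are available. Lean on these libraries where they do the work, as an engineer would, in place of code of your own. Each camera call takes 0.05 s, during which the arm holds its last target. There are 200 camera calls.

### The job

First swing the pot-filler tap's spout right round to one side, clear of both pots. Then put every potato into the pot that has nothing in it and set the lid properly on the pot with the cauliflower; only after that, swing the spout back over the middle of the potato pot, ready for filling. Do not shove the pots off their rings, and leave the other things on the counter where they are.

Things in the scene. Friction and masses are not known exactly. Their poses are not given: they have to be found in the camera images.
- spout (a joint): swing angle (rad) of the tap's spout about its upright axis, -1.8 to 1.8 (stops). 0: spout points to the hob's front, between the pots; positive swings it to the robot's right (-y), negative to the left. Stiff: about 0.55 N m (4 N at spout_grip); stays where left. About +0.59 is over the right pot, -0.59 the left; beyond 1.35 either way it is clear of both.
- spout_axis (a point): point on the spout's upright swing axis (in the steel column, 30 mm across, that stands behind the hob), at the height of the spout tube's centre line, 270 mm above the counter. Fixed in the run.
- spout_grip (a point): good place to take the spout: on the centre line of its level round steel tube (22 mm across, 270 mm above the counter), 140 mm out from the axis. The point's x axis points back along the tube to the column.
- spout_outlet (a point): lower end of the spout's down-turned nozzle (26 mm across), 198 mm from the axis, 215 mm above the counter
- hob: portable two-ring gas hob, steel, 270 x 440 mm, deck 35 mm high; the pots stand on black grates whose tops are 45 mm above the counter. Origin: underside centre; x axis away from the knobs, y axis along the two rings (220 mm apart). Fixed in the run.
- pot_a: the left one of two like steel pots: 160 mm outside, 152 mm inside, 85 mm high, inner floor 5 mm up; two black loop handles, at front and back, stand out 38 mm near the rim. Origin: underside centre, z up. Loose, 0.7 kg.
- pot_b: the right one of two like steel pots: 160 mm outside, 152 mm inside, 85 mm high, inner floor 5 mm up; two black loop handles, at front and back, stand out 38 mm near the rim. Origin: underside centre, z up. Loose, 0.7 kg.
- cauli_a: head of cauliflower (about 100 mm across, 62 mm high, origin underside centre), standing in pot_a. Only one of cauli_a and cauli_b is there in a run; the other is None.
- cauli_b: head of cauliflower (about 100 mm across, 62 mm high, origin underside centre), standing in pot_b. Only one of cauli_a and cauli_b is there in a run; the other is None.
- lid: steel pot lid lying on the counter right of the hob: disc 166 mm across and 5 mm thick over a 136 mm plug 6 mm deep that drops into either pot's mouth; on top a black upright knob 26 mm across, from 11 to 46 mm above the origin. Origin: underside centre of the plug, z up. Seated on a pot, the origin is 79 mm above the pot's. 0.25 kg.
- potato_1: potato, about 62 mm long (x axis), 45 mm wide (y), 38 mm thick (z), origin at its middle; lies on the counter left of the hob at the start, about 90 g. Three to five of potato_1..5 are there, the rest are None.
- potato_2: potato, about 62 mm long (x axis), 45 mm wide (y), 38 mm thick (z), origin at its middle; lies on the counter left of the hob at the start, about 90 g. Three to five of potato_1..5 are there, the rest are None.
- potato_3: potato, about 62 mm long (x axis), 45 mm wide (y), 38 mm thick (z), origin at its middle; lies on the counter left of the hob at the start, about 90 g. Three to five of potato_1..5 are there, the rest are None.
- potato_4: potato, about 62 mm long (x axis), 45 mm wide (y), 38 mm thick (z), origin at its middle; lies on the counter left of the hob at the start, about 90 g. Three to five of potato_1..5 are there, the rest are None.
- potato_5: potato, about 62 mm long (x axis), 45 mm wide (y), 38 mm thick (z), origin at its middle; lies on the counter left of the hob at the start, about 90 g. Three to five of potato_1..5 are there, the rest are None.
- garlic: garlic bulb, 50 mm across, 45 mm high; loose, not part of the job, to be left where it is
- onion: onion, 72 mm across, 50 mm high; loose, not part of the job, to be left where it is
- tin: small flat steel food tin, 68 mm across, 40 mm high; loose, not part of the job, to be left where it is
- mill: wooden pepper mill, 54 mm across, 140 mm high; loose, not part of the job, to be left where it is
- mug: white mug, 70 mm across, 70 mm high; loose, not part of the job, to be left where it is
- spatula: wooden-handled spatula lying flat; loose, not part of the job, to be left where it is
There are look-alikes about, which are no part of the job. Leave any blue or green look-alike of the pot_b alone.

How it is judged:
On the way, in this order (a step that is already met when the one before it is completed fails the run):
1. the spout is swung to one side, clear of both pots (1.35 rad or more either way) ((value of joint spout above 1.35 rad or value of joint spout below -1.35 rad)), for 0.2 s.
2. every potato is in the empty pot and the lid sits on the cauliflower's pot (((horizontal distance between potato_1 and pot_a below 0.074 m and z of potato_1 in the frame of pot_a below 0.08 m) or (horizontal distance between potato_1 and pot_b below 0.074 m and z of potato_1 in the frame of pot_b below 0.08 m)) and horizontal distance between each of potato_1, potato_2, potato_3, potato_4, potato_5 and cauli_a above 0.11 m and horizontal distance between each of potato_1, potato_2, potato_3, potato_4, potato_5 and cauli_b above 0.11 m and ((horizontal distance between potato_2 and pot_a below 0.074 m and z of potato_2 in the frame of pot_a below 0.08 m) or (horizontal distance between potato_2 and pot_b below 0.074 m and z of potato_2 in the frame of pot_b below 0.08 m)) and ((horizontal distance between potato_3 and pot_a below 0.074 m and z of potato_3 in the frame of pot_a below 0.08 m) or (horizontal distance between potato_3 and pot_b below 0.074 m and z of potato_3 in the frame of pot_b below 0.08 m)) and ((horizontal distance between potato_4 and pot_a below 0.074 m and z of potato_4 in the frame of pot_a below 0.08 m) or (horizontal distance between potato_4 and pot_b below 0.074 m and z of potato_4 in the frame of pot_b below 0.08 m)) and ((horizontal distance between potato_5 and pot_a below 0.074 m and z of potato_5 in the frame of pot_a below 0.08 m) or (horizontal distance between potato_5 and pot_b below 0.074 m and z of potato_5 in the frame of pot_b below 0.08 m)) and ((horizontal distance between lid and pot_a below 0.012 m and z of lid in the frame of pot_a between 0.072 and 0.085 m) or (horizontal distance between lid and pot_b below 0.012 m and z of lid in the frame of pot_b between 0.072 and 0.085 m)) and angle between lid's own z axis and vertical below 0.08 rad and horizontal distance between lid and cauli_a below 0.08 m and horizontal distance between lid and cauli_b below 0.08 m), for 0.2 s.
3. the spout's outlet is over the potato pot ((horizontal distance between spout_outlet and pot_a below 0.04 m or horizontal distance between spout_outlet and pot_b below 0.04 m) and horizontal distance between spout_outlet and cauli_a above 0.11 m and horizontal distance between spout_outlet and cauli_b above 0.11 m), for 0.2 s.
At the end, for the whole second after the job is handed in: Every potato lies inside the pot without the cauliflower (below the rim), the lid sits level on the cauliflower's pot (within 12 mm of centred), the spout's outlet is within 40 mm of the middle of the potato pot, seen from above, and all is at rest (all of step 2 and all of step 3 and velocity of joint spout between -0.05 and 0.05 rad/s and linear speed of lid below 0.02 m/s and linear speed of each of potato_1, potato_2, potato_3, potato_4, potato_5 below 0.03 m/s and angle between each of pot_a, pot_b's own z axis and vertical below 0.1 rad); the robot touches nothing.
It fails at once if a pot is shoved more than 40 mm (distance of any of pot_a, pot_b from where it was at the start of the episode above 0.04 m).
It fails at once if a bystander is pushed more than 60 mm or knocked over (distance of any of garlic, onion, tin, mill, mug, spatula from where it was at the start of the episode above 0.06 m or angle between any of garlic, onion, tin, mill, mug, spatula's own z axis and vertical above 0.7 rad).
Of potato_1, potato_2, potato_3, potato_4, potato_5 only 3 to 5 are there at a start; the rules pass over those that are not, and their reading is None.
Of cauli_a, cauli_b only 1 to 1 are there at a start; the rules pass over those that are not, and their reading is None.
At some moment in a run one of potato_1, potato_2, potato_3, potato_4, potato_5 may be knocked a few centimetres aside while the robot is not near it.
It also fails if it takes over 210 s, if anything falls off the work surface, if the arm or the gripper's body presses on something with over 40 N, if the wrist force passes 120 N, or if a joint passes its speed limit or range.

## Working session

There is one attempt and no reset: what is moved stays moved. The work goes in short steps, Python scripts to look and compute and a tool call to move; the robot and the scene stay as the last step left them, time stands still between calls to the robot, and variables do not carry over. Pictures are saved under pics/ and viewed, at most 14 in all, crops included, and the job is handed in when it is done.

Besides the shell and the picture viewer there is one more tool, called after "Request:" as name(argument=value, ...) on one line, values as JSON. jog_arm: Moves the arm, as the interface text tells. Its arguments: {"type":"object","properties":{"moves":{"type":"array"},"force":{"type":"number"}},"required":["moves"]}

```bash
mkdir -p pics; cat > h.py <<'E'
import numpy as np, cv2
from bench import env
from scipy.spatial.transform import Rotation as R
def K(c):
    f=192/np.tan(np.radians(c["fovy"])/2); return np.array([[f,0,c["cx"]],[0,f,c["cy"]],[0,0,1.]])
def ray(c,uv):
    p=cv2.undistortPoints(np.array(uv,float).reshape(-1,1,2),K(c),np.array(c["dist_coeffs"],float)).reshape(-1,2)
    d=np.c_[p[:,0],-p[:,1],-np.ones(len(p))]; T=np.array(c["cam_to_world"]); return T[:3,3],d@T[:3,:3].T
def at_z(c,uv,z):
    o,d=ray(c,uv); return o+d*((z-o[2])/d[:,2])[:,None]
def proj(c,P):
    T=np.linalg.inv(np.array(c["cam_to_world"])); q=np.atleast_2d(P)@T[:3,:3].T+T[:3,3]
    q=q*[1,-1,-1]; return cv2.projectPoints(q,np.zeros(3),np.zeros(3),K(c),np.array(c["dist_coeffs"],float))[0].reshape(-1,2)
def tool(st=None):
    st=st or env.get_state(); return np.array(st["position"]),R.from_quat(st["tool_rot"])
def rel(target,yaw=None):
    "shift in tool axes to world target TCP, given current pose"
    p,r=tool(); return r.inv().apply(np.array(target)-p)
E
python3 - <<'E'
from h import *
for n in ["top","side"]:
    im=env.camera(n); cv2.imwrite(f"pics/{n}0.png",cv2.resize(im,(796,597),interpolation=cv2.INTER_CUBIC)); c=env.calibration(n)
    print(n,np.round(c["cam_to_world"],3).tolist(),c["fovy"])
    for l in ["spout","hob","pot_a","cauli_a","lid","potato_1","garlic","onion","tin","mill","mug","spatula"]:
        print(l,[(round(d["p"],2),[round(a*b) for a,b in zip(d["extent"],(512,384,512,384))]) for d in env.recognise(n,l) if d["p"]>.2])
s=env.get_state();print(s["time"],R.from_quat(s["tool_rot"]).as_matrix().round(3))
E
```

```text
top [[-0.004, 0.985, -0.173, 0.196], [-1.0, -0.004, 0.002, -0.005], [0.001, 0.173, 0.985, 1.593], [0.0, 0.0, 0.0, 1.0]] 47.39798578873084
spout [(0.54, [112, 192, 18, 80])]
hob [(0.83, [273, 171, 122, 86])]
pot_a [(0.88, [170, 261, 48, 50]), (0.71, [304, 166, 48, 63]), (0.68, [346, 260, 61, 46]), (0.66, [240, 163, 45, 67])]
cauli_a [(0.72, [240, 166, 29, 28])]
lid [(0.8, [366, 171, 44, 43]), (0.42, [156, 151, 7, 14]), (0.3, [111, 193, 16, 73])]
potato_1 [(0.69, [177, 165, 17, 10]), (0.5, [156, 152, 15, 20])]
garlic []
onion [(0.7, [153, 120, 19, 17])]
tin [(0.64, [195, 116, 20, 19])]
mill [(0.57, [351, 115, 20, 23]), (0.35, [272, 173, 123, 84])]
mug [(0.72, [177, 164, 17, 9]), (0.56, [400, 210, 25, 27])]
spatula [(0.64, [111, 191, 15, 75])]
side [[-0.891, 0.359, -0.277, 0.094], [-0.454, -0.689, 0.565, 0.72], [0.012, 0.63, 0.777, 1.153], [0.0, 0.0, 0.0, 1.0]] 50.345598215743536
spout [(0.7, [212, 155, 34, 67])]
hob [(0.73, [244, 210, 133, 111])]
pot_a [(0.85, [361, 180, 47, 48]), (0.81, [263, 167, 57, 49]), (0.56, [227, 212, 70, 58])]
cauli_a [(0.73, [228, 213, 32, 19]), (0.57, [228, 213, 69, 54]), (0.41, [183, 312, 17, 22]), (0.4, [145, 353, 41, 35])]
lid [(0.95, [287, 140, 47, 30]), (0.68, [263, 165, 58, 49])]
potato_1 [(0.77, [187, 278, 13, 18]), (0.72, [182, 312, 20, 20]), (0.71, [158, 293, 21, 17])]
garlic [(0.32, [212, 155, 31, 65])]
onion [(0.56, [125, 280, 22, 25]), (0.45, [182, 314, 18, 23])]
tin [(0.95, [147, 237, 22, 21])]
mill [(0.79, [237, 123, 12, 28])]
mug [(0.71, [335, 132, 25, 26]), (0.42, [124, 280, 22, 23])]
spatula [(0.84, [146, 354, 43, 36])]
1.3 [[-0.951  0.309  0.   ]
 [ 0.309  0.951  0.   ]
 [-0.     0.    -1.   ]]
```

View pics/top0.png

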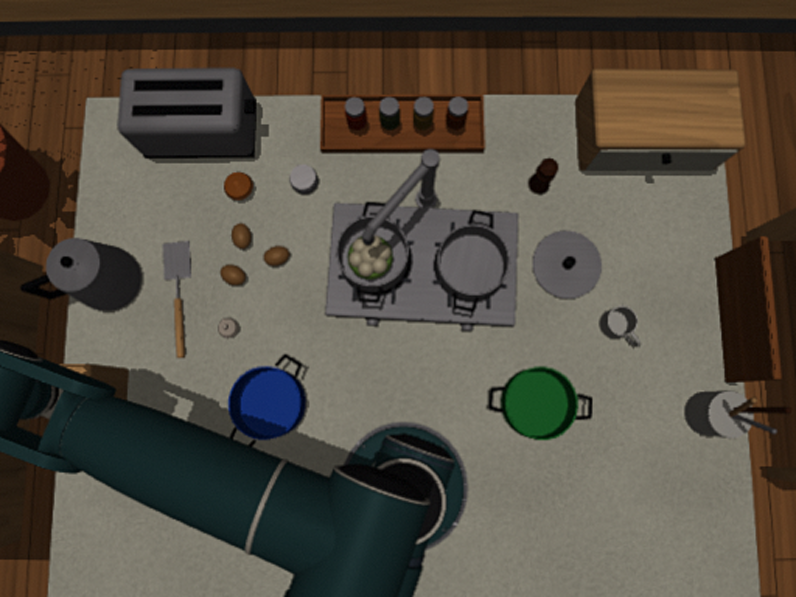

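View pics/side0.png

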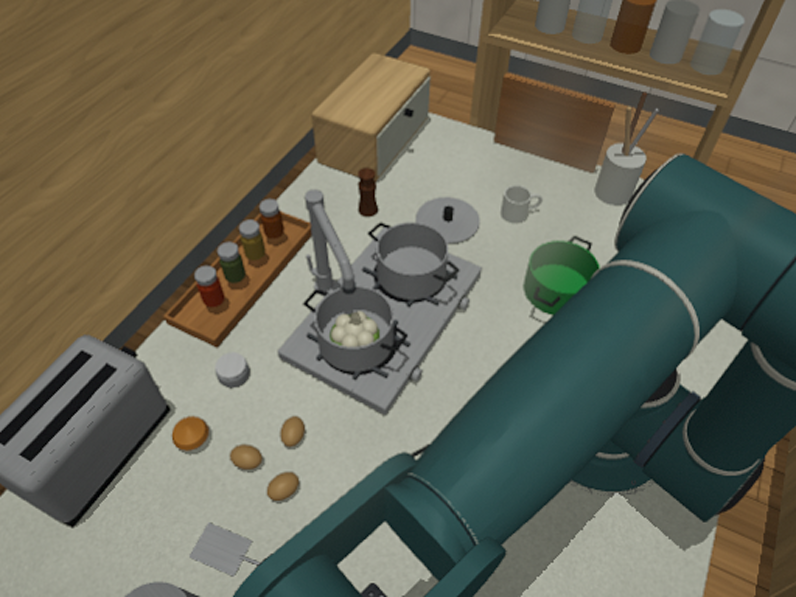

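Top view (796×597 px): the brown potatoes are at (241,236), (276,256) and (232,274). The cauliflower is in the left pot at (370,255) with the spout over it, and the empty steel pot is at (471,262). The lid is at (567,263).

Look-alikes:
- **Pots:** the blue one at (267,402) and the green one at (540,402) are ignored. The steel pot on the right ring is the target.
- **Potatoes:** the onion at (238,185) is orange and round, and the garlic at (228,327) is pale. Neither is a potato.

The side view agrees.

```bash
python3 - <<'E'
from h import *
s=1/1.5547
ct,cs=env.calibration("top"),env.calibration("side")
def tri(a,b):
    o1,d1=ray(ct,a);o2,d2=ray(cs,b);d1,d2=d1[0],d2[0]
    t=np.linalg.lstsq(np.c_[d1,-d2],o2-o1,rcond=None)[0];p,q=o1+t[0]*d1,o2+t[1]*d2
    return ((p+q)/2).round(3),np.linalg.norm(p-q).round(4)
it=env.camera("top"); crop=it[80:220,130:420]; cv2.imwrite("pics/c1.png",cv2.resize(crop,None,fx=2.7,fy=2.7,interpolation=cv2.INTER_CUBIC))
print("col top",tri((430*s,157*s),(315*s,197*s)))
for l,z in [("potato_1",.019),("pot_b",.13),("lid",.011),("cauli_a",.09)]:
    for d in env.masks_of("top",l):
        if d["p"]<.2: continue
        v,u=np.nonzero(d["pixels"]); P=at_z(ct,np.c_[u,v],z)[:,:2]; m=P.mean(0); w,V=np.linalg.eigh(np.cov((P-m).T))
        hull=cv2.minEnclosingCircle(P.astype(np.float32))
        print(l,round(d["p"],2),m.round(3),"len",(4*np.sqrt(w)).round(3),"ang",np.degrees(np.arctan2(V[1,1],V[0,1])).round(),"circ",np.round(hull[0],3),round(hull[1],3),[u.min(),u.max(),v.min(),v.max()])
for n,px,z in [("rimL",(373,255),.13),("rimR",(471,262),.13),("lid",(567,264),.011),("knob",(569,263),.046)]+[("pot",p,.019) for p in [(241,236),(276,256),(232,274)]]+[("nozzle",(369,238),.215)]: print(n,at_z(ct,[(px[0]*s,px[1]*s)],z)[0].round(3))
hc=[(331,207),(519,213),(516,324),(326,316)]
H=at_z(ct,[(a*s,b*s) for a,b in hc],.035)[:,:2]; print("hob",H.round(3).tolist(),H.mean(0))
E
```

```text
col top (array([ 0.676, -0.058,  0.281]), np.float64(0.006))
potato_1 0.7 [0.486 0.402] len [0.048 0.064] ang 60.0 circ [0.487 0.401] 0.031 [np.int64(142), np.int64(157), np.int64(170), np.int64(183)]
potato_1 0.63 [0.582 0.385] len [0.047 0.064] ang -162.0 circ [0.581 0.387] 0.031 [np.int64(149), np.int64(161), np.int64(144), np.int64(159)]
potato_1 0.51 [0.532 0.299] len [0.047 0.061] ang 102.0 circ [0.531 0.298] 0.03 [np.int64(170), np.int64(186), np.int64(158), np.int64(170)]
pot_b 0.93 [0.509 0.062] len [0.186 0.223] ang -173.0 circ [0.517 0.072] 0.114 [np.int64(216), np.int64(263), np.int64(130), np.int64(194)]
pot_b 0.85 [ 0.186 -0.291] len [0.148 0.178] ang 85.0 circ [ 0.178 -0.3  ] 0.1 [np.int64(320), np.int64(380), np.int64(237), np.int64(282)]
pot_b 0.64 [0.192 0.289] len [0.16  0.178] ang 133.0 circ [0.196 0.294] 0.105 [np.int64(147), np.int64(196), np.int64(228), np.int64(286)]
pot_b 0.6 [ 0.491 -0.154] len [0.151 0.196] ang 167.0 circ [ 0.497 -0.151] 0.114 [np.int64(282), np.int64(327), np.int64(135), np.int64(200)]
lid 0.64 [ 0.51  -0.388] len [0.164 0.168] ang -178.0 circ [ 0.51  -0.387] 0.084 [np.int64(342), np.int64(386), np.int64(148), np.int64(192)]
cauli_a 0.65 [0.51  0.073] len [0.093 0.105] ang 79.0 circ [0.512 0.074] 0.052 [np.int64(224), np.int64(252), np.int64(153), np.int64(179)]
cauli_a 0.64 [0.353 0.389] len [0.045 0.048] ang 98.0 circ [0.354 0.389] 0.023 [np.int64(140), np.int64(153), np.int64(205), np.int64(217)]
rimL [0.509 0.065 0.13 ]
rimR [ 0.492 -0.151  0.13 ]
lid [ 0.51  -0.391  0.011]
knob [ 0.506 -0.387  0.046]
pot [0.58  0.385 0.019]
pot [0.531 0.3   0.019]
pot [0.488 0.402 0.019]
nozzle [0.527 0.069 0.215]
hob [[0.646, 0.169], [0.629, -0.276], [0.365, -0.261], [0.386, 0.177]] [ 0.50643378 -0.04774661]
```

View pics/c1.png

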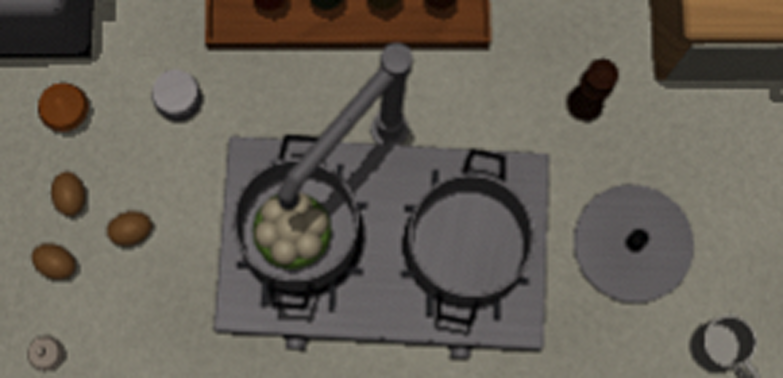

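```bash
cat >> h.py <<'E'
def plan(*wps):
    "wps: (x,y,z,psi) psi = world yaw of tool y, deg; prints rows from current pose"
    p,r=tool(); M=r.as_matrix(); psi0=np.degrees(np.arctan2(M[1,1],M[0,1])); print("at",p.round(4),"psi",psi0.round(1),"tilt",np.degrees(np.arccos(-M[2,2])).round(2))
    for x,y,z,psi in wps:
        a=np.radians(psi); t=R.from_matrix(np.c_[[-np.sin(a),np.cos(a),0],[np.cos(a),np.sin(a),0],[0,0,-1]])
        print("tx %.3f ty %.3f tz %.3f | ax %.1f ay %.1f az %.1f"%(*r.inv().apply(np.array([x,y,z])-p),*np.degrees((r.inv()*t).as_rotvec())))
E
python3 -c "
from h import *
plan((.208,.642,.40,72),(.568,.034,.40,49.4),(.568,.034,.31,49.4))"
```

```text
at [0.2084 0.642  0.2186] psi 72.0 tilt 0.0
tx 0.000 ty -0.000 tz -0.181 | ax -0.0 ay -0.0 az 0.0
tx -0.530 ty -0.467 tz -0.181 | ax -0.0 ay 0.0 az 22.6
tx -0.530 ty -0.467 tz -0.091 | ax -0.0 ay 0.0 az 22.6
```

Request:
jog_arm(moves=[{"hand": 1, "tz": -0.06}, {"hand": 1, "tz": -0.12}, {"hand": 1, "tz": -0.181}, {"tx": -0.53, "ty": -0.467, "tz": -0.181, "az": 22.6}, {"tx": -0.53, "ty": -0.467, "tz": -0.181, "az": 22.6}, {"tx": -0.53, "ty": -0.467, "tz": -0.181, "az": 22.6}, {"tx": -0.53, "ty": -0.467, "tz": -0.181, "az": 22.6}, {"tx": -0.53, "ty": -0.467, "tz": -0.181, "az": 22.6}, {"tx": -0.53, "ty": -0.467, "tz": -0.181, "az": 22.6}, {"tx": -0.53, "ty": -0.467, "tz": -0.181, "az": 22.6}, {"tx": -0.53, "ty": -0.467, "tz": -0.181, "az": 22.6}, {"tx": -0.53, "ty": -0.467, "tz": -0.181, "az": 22.6}, {"tx": -0.53, "ty": -0.467, "tz": -0.181, "az": 22.6}, {"tx": -0.53, "ty": -0.467, "tz": -0.181, "az": 22.6}, {"tx": -0.53, "ty": -0.467, "tz": -0.181, "az": 22.6}, {"tx": -0.53, "ty": -0.467, "tz": -0.181, "az": 22.6}, {"tx": -0.53, "ty": -0.467, "tz": -0.181, "az": 22.6}, {"tx": -0.53, "ty": -0.467, "tz": -0.181, "az": 22.6}, {"tx": -0.53, "ty": -0.467, "tz": -0.181, "az": 22.6}, {"tx": -0.53, "ty": -0.467, "tz": -0.181, "az": 22.6}])

```text
invalid input
```

```bash
python3 - <<'E'
from h import *
c=env.calibration("wrist"); im=env.camera("wrist")
print(np.round(c["cam_to_world"],3).tolist(),c["fovy"],env.get_state()["joint_pos"])
for n,P in [("axis",(.674,-.057,.27)),("grip",(.568,.034,.27)),("out",(.527,.069,.215)),("potA",(.509,.065,.13)),("potB",(.492,-.152,.13))]:
    u=proj(c,P)[0]; print(n,u.round()); cv2.circle(im,tuple(int(a) for a in u),3,(0,0,255),-1) if abs(u).max()<600 else 0
cv2.imwrite("pics/w1.png",cv2.resize(im,(768,576)))
plan((.568,.034,.251,49.4))
E
```

```text
[[0.308, -0.918, -0.25, 0.14], [0.951, 0.298, 0.08, 0.665], [0.001, -0.263, 0.965, 0.385], [0.0, 0.0, 0.0, 1.0]] 67.7187701595131 [ 1.21918459e+00  1.16031306e-01  1.44160613e+00 -1.24852299e-05
  1.58399805e+00 -3.78010012e-02]
axis [-174.  749.]
grip [-183.  710.]
out [-127.  611.]
potA [-67. 512.]
potB [-188.  525.]
at [0.2084 0.642  0.2186] psi 72.0 tilt 0.0
tx -0.530 ty -0.467 tz -0.032 | ax -0.0 ay 0.0 az 22.6
```

View pics/w1.png

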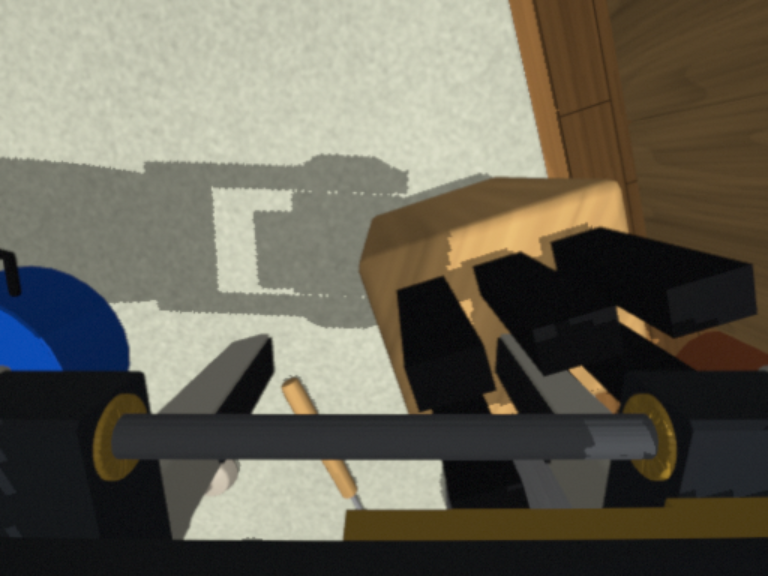

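The move was refused, so the arm hasn't moved. The wrist picture shows a knife block beside the hand at (500,300), so I'll go straight up first. I'll retry with every field filled in.

Request:
jog_arm(moves=[{"hand": 1, "tx": 0, "ty": 0, "tz": -0.06, "ax": 0, "ay": 0, "az": 0}, {"hand": 1, "tx": 0, "ty": 0, "tz": -0.12, "ax": 0, "ay": 0, "az": 0}, {"hand": 1, "tx": 0, "ty": 0, "tz": -0.181, "ax": 0, "ay": 0, "az": 0}])

```text
time: 1.98
position: [0.2082, 0.6417, 0.4017]
tool_rot: [0.156, 0.988, 0.0, 0.0]
contact_force: [1.0, 0.1, 0.4]
opening: 0.093
grasp_force: 0.0
```

Request:
jog_arm(moves=[{"hand": 1, "tx": -0.53, "ty": -0.467, "tz": 0, "ax": 0, "ay": 0, "az": 22.6}, {"hand": 1, "tx": -0.53, "ty": -0.467, "tz": 0, "ax": 0, "ay": 0, "az": 22.6}, {"hand": 1, "tx": -0.53, "ty": -0.467, "tz": 0, "ax": 0, "ay": 0, "az": 22.6}, {"hand": 1, "tx": -0.53, "ty": -0.467, "tz": 0, "ax": 0, "ay": 0, "az": 22.6}, {"hand": 1, "tx": -0.53, "ty": -0.467, "tz": 0, "ax": 0, "ay": 0, "az": 22.6}, {"hand": 1, "tx": -0.53, "ty": -0.467, "tz": 0, "ax": 0, "ay": 0, "az": 22.6}, {"hand": 1, "tx": -0.53, "ty": -0.467, "tz": 0, "ax": 0, "ay": 0, "az": 22.6}, {"hand": 1, "tx": -0.53, "ty": -0.467, "tz": 0, "ax": 0, "ay": 0, "az": 22.6}, {"hand": 1, "tx": -0.53, "ty": -0.467, "tz": 0, "ax": 0, "ay": 0, "az": 22.6}, {"hand": 1, "tx": -0.53, "ty": -0.467, "tz": 0, "ax": 0, "ay": 0, "az": 22.6}, {"hand": 1, "tx": -0.53, "ty": -0.467, "tz": 0, "ax": 0, "ay": 0, "az": 22.6}, {"hand": 1, "tx": -0.53, "ty": -0.467, "tz": 0, "ax": 0, "ay": 0, "az": 22.6}, {"hand": 1, "tx": -0.53, "ty": -0.467, "tz": 0, "ax": 0, "ay": 0, "az": 22.6}, {"hand": 1, "tx": -0.53, "ty": -0.467, "tz": 0, "ax": 0, "ay": 0, "az": 22.6}])

```text
time: 3.72
position: [0.5679, 0.0354, 0.4]
tool_rot: [0.346, 0.938, 0.0, 0.0]
contact_force: [-0.2, 0.1, -1.1]
opening: 0.093
grasp_force: 0.0
```

```bash
python3 - <<'E'
from h import *
c=env.calibration("wrist"); im=env.camera("wrist")
for n,P in [("axis",(.674,-.057,.27)),("grip",(.568,.034,.27)),("out",(.527,.069,.215)),("potA",(.509,.065,.13)),("potB",(.492,-.152,.13))]:
    u=proj(c,P)[0]; print(n,u.round()); cv2.circle(im,tuple(int(a) for a in u),3,(0,0,255),-1) if abs(u).max()<600 else 0
cv2.imwrite("pics/w2.png",cv2.resize(im,(768,576)))
plan((.568,.034,.251,49.4))
E
```

```text
axis [254. 300.]
grip [254. 187.]
out [254. 133.]
potA [244. 122.]
potB [135. 204.]
at [0.5678 0.0355 0.4001] psi 49.5 tilt 0.04
tx -0.001 ty -0.001 tz 0.149 | ax 0.0 ay 0.0 az 0.1
```

View pics/w2.png

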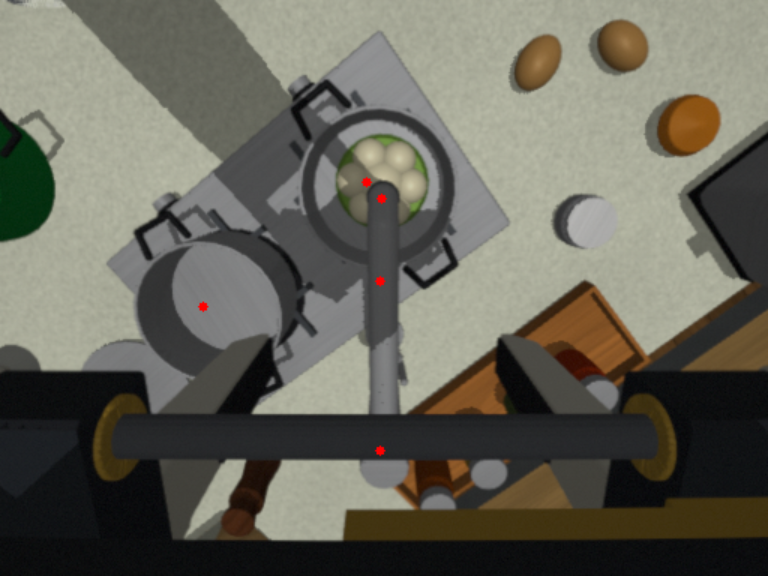

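The tube lies midway between the fingers and my markers sit on it: grip at (380,281), outlet at (381,198). The pot rims look a few pixels right of my markers, so I'll refit them later. Descending and gripping now.

Request:
jog_arm(force=15, moves=[{"hand": 1, "tx": -0.001, "ty": -0.001, "tz": 0.05, "ax": 0, "ay": 0, "az": 0}, {"hand": 1, "tx": -0.001, "ty": -0.001, "tz": 0.1, "ax": 0, "ay": 0, "az": 0}, {"hand": 1, "tx": -0.001, "ty": -0.001, "tz": 0.149, "ax": 0, "ay": 0, "az": 0}, {"hand": 1, "tx": -0.001, "ty": -0.001, "tz": 0.149, "ax": 0, "ay": 0, "az": 0}, {"hand": 0.15, "tx": -0.001, "ty": -0.001, "tz": 0.149, "ax": 0, "ay": 0, "az": 0}, {"hand": 0.15, "tx": -0.001, "ty": -0.001, "tz": 0.149, "ax": 0, "ay": 0, "az": 0}, {"hand": 0.15, "tx": -0.001, "ty": -0.001, "tz": 0.149, "ax": 0, "ay": 0, "az": 0}, {"hand": 0.15, "tx": -0.001, "ty": -0.001, "tz": 0.149, "ax": 0, "ay": 0, "az": 0}, {"hand": 0.15, "tx": -0.001, "ty": -0.001, "tz": 0.149, "ax": 0, "ay": 0, "az": 0}])

```text
time: 4.9
position: [0.5685, 0.0328, 0.2508]
tool_rot: [0.347, 0.938, 0.0, 0.0]
contact_force: [-0.7, -0.3, 0.1]
opening: 0.0478
grasp_force: 0.0
```

```bash
python3 - <<'E'
from h import *
A=np.array([.674,-.057]); s=env.get_state(); p=s["position"]; print(s["opening"],s["grasp_force"],s["contact_force"])
v=np.array(p[:2])-A; r=np.linalg.norm(v); a0=np.degrees(np.arctan2(v[1],v[0])); print(r,a0)
M=tool()[1].as_matrix(); psi0=np.degrees(np.arctan2(M[1,1],M[0,1]))
plan(*[(*(A+r*np.array([np.cos(np.radians(a0-d)),np.sin(np.radians(a0-d))])),p[2],psi0-d) for d in range(5,56,5)])
E
```

```text
0.04783686566877841 0.0 [-0.70928276 -0.31783309  0.06011701]
0.1385476278235426 139.59557234374725
at [0.5685 0.0328 0.2508] psi 49.4 tilt 0.01
tx -0.000 ty 0.012 tz 0.000 | ax 0.0 ay 0.0 az 5.0
tx -0.002 ty 0.024 tz 0.000 | ax 0.0 ay 0.0 az 10.0
tx -0.005 ty 0.036 tz 0.000 | ax 0.0 ay 0.0 az 15.0
tx -0.008 ty 0.047 tz 0.000 | ax 0.0 ay 0.0 az 20.0
tx -0.013 ty 0.059 tz 0.000 | ax 0.0 ay 0.0 az 25.0
tx -0.018 ty 0.069 tz 0.000 | ax 0.0 ay 0.0 az 30.0
tx -0.025 ty 0.080 tz 0.000 | ax 0.0 ay 0.0 az 35.0
tx -0.032 ty 0.089 tz 0.000 | ax 0.0 ay 0.0 az 40.0
tx -0.040 ty 0.098 tz 0.000 | ax 0.0 ay 0.0 az 45.0
tx -0.049 ty 0.106 tz 0.000 | ax 0.0 ay 0.0 az 50.0
tx -0.059 ty 0.114 tz 0.000 | ax 0.0 ay 0.0 az 55.0
```

Request:
jog_arm(force=15, moves=[{"hand": 0.1, "tx": 0, "ty": 0, "tz": 0, "ax": 0, "ay": 0, "az": 0}, {"hand": 0.1, "tx": 0, "ty": 0, "tz": 0, "ax": 0, "ay": 0, "az": 0}, {"hand": 0.1, "tx": 0, "ty": 0, "tz": 0, "ax": 0, "ay": 0, "az": 0}, {"hand": 0.1, "tx": 0, "ty": 0, "tz": 0, "ax": 0, "ay": 0, "az": 0}, {"hand": 0.1, "tx": 0, "ty": 0, "tz": 0, "ax": 0, "ay": 0, "az": 0}, {"hand": 0.1, "tx": 0, "ty": 0.012, "tz": 0, "ax": 0, "ay": 0, "az": 5}, {"hand": 0.1, "tx": -0.002, "ty": 0.024, "tz": 0, "ax": 0, "ay": 0, "az": 10}, {"hand": 0.1, "tx": -0.005, "ty": 0.036, "tz": 0, "ax": 0, "ay": 0, "az": 15}, {"hand": 0.1, "tx": -0.008, "ty": 0.047, "tz": 0, "ax": 0, "ay": 0, "az": 20}, {"hand": 0.1, "tx": -0.013, "ty": 0.059, "tz": 0, "ax": 0, "ay": 0, "az": 25}, {"hand": 0.1, "tx": -0.018, "ty": 0.069, "tz": 0, "ax": 0, "ay": 0, "az": 30}, {"hand": 0.1, "tx": -0.025, "ty": 0.08, "tz": 0, "ax": 0, "ay": 0, "az": 35}, {"hand": 0.1, "tx": -0.032, "ty": 0.089, "tz": 0, "ax": 0, "ay": 0, "az": 40}, {"hand": 0.1, "tx": -0.04, "ty": 0.098, "tz": 0, "ax": 0, "ay": 0, "az": 45}, {"hand": 0.1, "tx": -0.049, "ty": 0.106, "tz": 0, "ax": 0, "ay": 0, "az": 50}, {"hand": 0.1, "tx": -0.059, "ty": 0.114, "tz": 0, "ax": 0, "ay": 0, "az": 55}, {"hand": 0.1, "tx": -0.059, "ty": 0.114, "tz": 0, "ax": 0, "ay": 0, "az": 55}, {"hand": 0.1, "tx": -0.059, "ty": 0.114, "tz": 0, "ax": 0, "ay": 0, "az": 55}])

```text
time: 7.15
position: [0.6879, 0.0823, 0.2506]
tool_rot: [0.74, 0.672, 0.001, -0.0]
contact_force: [5.4, 10.2, -1.6]
opening: 0.0216
grasp_force: 15.0
```

Request:
jog_arm(moves=[{"hand": 0.6, "tx": 0, "ty": 0, "tz": 0, "ax": 0, "ay": 0, "az": 0}, {"hand": 0.6, "tx": 0, "ty": 0, "tz": 0, "ax": 0, "ay": 0, "az": 0}, {"hand": 0.6, "tx": 0, "ty": 0, "tz": 0, "ax": 0, "ay": 0, "az": 0}, {"hand": 1, "tx": 0, "ty": 0, "tz": 0, "ax": 0, "ay": 0, "az": 0}, {"hand": 1, "tx": 0, "ty": 0, "tz": -0.05, "ax": 0, "ay": 0, "az": 0}, {"hand": 1, "tx": 0, "ty": 0, "tz": -0.1, "ax": 0, "ay": 0, "az": 0}, {"hand": 1, "tx": 0, "ty": 0, "tz": -0.15, "ax": 0, "ay": 0, "az": 0}, {"hand": 1, "tx": 0, "ty": 0, "tz": -0.15, "ax": 0, "ay": 0, "az": 0}])

```text
time: 8.15
position: [0.6877, 0.081, 0.4054]
tool_rot: [0.741, 0.672, 0.002, 0.002]
contact_force: [0.1, -0.3, -1.4]
opening: 0.0923
grasp_force: 0.0
```

```bash
python3 - <<'E'
from h import *
ct=env.calibration("top"); env.camera("top")
for l,z in [("spout",.27),("potato_1",.019)]:
    for d in env.masks_of("top",l):
        if d["p"]<.2: continue
        v,u=np.nonzero(d["pixels"]); P=at_z(ct,np.c_[u,v],z)[:,:2]; m=P.mean(0); w,V=np.linalg.eigh(np.cov((P-m).T))
        print(l,round(d["p"],2),m.round(3),"len",(4*np.sqrt(w)).round(3),"ang",np.degrees(np.arctan2(V[1,1],V[0,1])).round())
c=env.calibration("wrist"); im=env.camera("wrist"); cv2.imwrite("pics/w3.png",im)
plan((.50,-.05,.40,10),(.53,.28,.40,10),(.53,.28,.40,70))
E
```

```text
spout 0.74 [ 0.677 -0.043] len [0.044 0.088] ang 85.0
potato_1 0.62 [0.486 0.402] len [0.046 0.063] ang 61.0
potato_1 0.52 [0.532 0.298] len [0.046 0.062] ang 109.0
potato_1 0.43 [0.581 0.383] len [0.044 0.061] ang -167.0
at [0.6873 0.081  0.3989] psi -5.6 tilt 0.13
tx -0.149 ty -0.174 tz -0.001 | ax -0.1 ay 0.0 az -15.6
tx 0.183 ty -0.176 tz -0.001 | ax -0.1 ay 0.0 az -15.6
tx 0.183 ty -0.176 tz -0.001 | ax -0.1 ay -0.1 az -75.6
```

```bash
python3 -c "
from h import *
plan((.40,-.045,.42,-90))"
```

```text
at [0.6873 0.081  0.3989] psi -5.6 tilt 0.13
tx -0.153 ty -0.274 tz -0.020 | ax -0.1 ay 0.1 az 84.4
```

Request:
jog_arm(moves=[{"hand": 1, "tx": -0.153, "ty": -0.274, "tz": -0.02, "ax": 0, "ay": 0, "az": 84.4}, {"hand": 1, "tx": -0.153, "ty": -0.274, "tz": -0.02, "ax": 0, "ay": 0, "az": 84.4}, {"hand": 1, "tx": -0.153, "ty": -0.274, "tz": -0.02, "ax": 0, "ay": 0, "az": 84.4}, {"hand": 1, "tx": -0.153, "ty": -0.274, "tz": -0.02, "ax": 0, "ay": 0, "az": 84.4}, {"hand": 1, "tx": -0.153, "ty": -0.274, "tz": -0.02, "ax": 0, "ay": 0, "az": 84.4}, {"hand": 1, "tx": -0.153, "ty": -0.274, "tz": -0.02, "ax": 0, "ay": 0, "az": 84.4}, {"hand": 1, "tx": -0.153, "ty": -0.274, "tz": -0.02, "ax": 0, "ay": 0, "az": 84.4}, {"hand": 1, "tx": -0.153, "ty": -0.274, "tz": -0.02, "ax": 0, "ay": 0, "az": 84.4}, {"hand": 1, "tx": -0.153, "ty": -0.274, "tz": -0.02, "ax": 0, "ay": 0, "az": 84.4}, {"hand": 1, "tx": -0.153, "ty": -0.274, "tz": -0.02, "ax": 0, "ay": 0, "az": 84.4}, {"hand": 1, "tx": -0.153, "ty": -0.274, "tz": -0.02, "ax": 0, "ay": 0, "az": 84.4}])

```text
time: 9.72
position: [0.3999, -0.0446, 0.4204]
tool_rot: [1.0, 0.001, -0.0, -0.0]
contact_force: [-0.0, -0.7, -0.9]
opening: 0.0926
grasp_force: 0.0
```

```bash
python3 - <<'E'
from h import *
c=env.calibration("wrist"); im=env.camera("wrist"); print(env.get_state()["position"],np.array(c["cam_to_world"])[:3,3])
cv2.imwrite("pics/w4raw.png",im); np.savez("w4.npz",**{k:np.array(v) for k,v in c.items()})
t=np.linspace(0,2*np.pi,73)
for P in [(.509,.065,.13),(.492,-.152,.13)]:
    pts=np.array(P)+np.c_[.08*np.cos(t),.08*np.sin(t),0*t]
    cv2.polylines(im,[proj(c,pts).astype(int)],True,(0,0,255),1)
cv2.imwrite("pics/w4.png",cv2.resize(im,(768,576),interpolation=cv2.INTER_CUBIC))
E
```

```text
[ 0.39985266 -0.04458622  0.42048066] [ 0.4737176  -0.04363111  0.5870793 ]
```

View pics/w4.png

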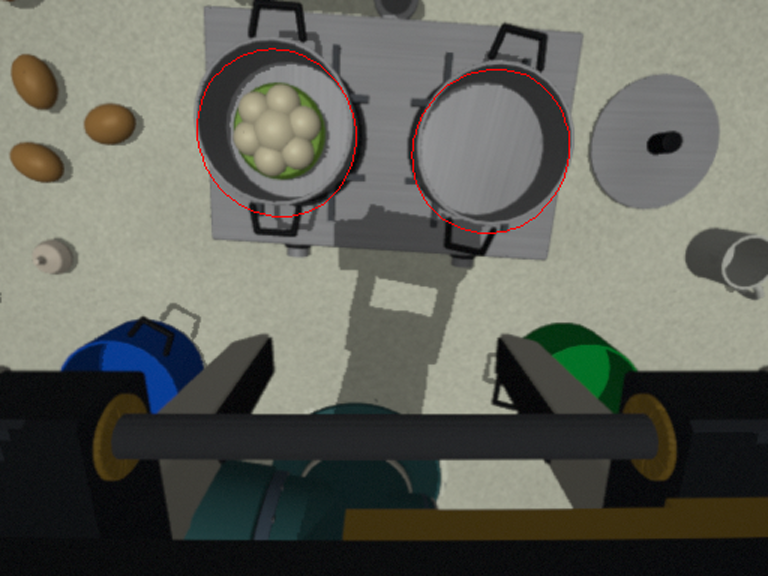

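The rims are about 9 mm further from the robot than my first fit (red circles low by about 9 px). Corrected centres are pot_a ≈ (0.518, 0.064) and pot_b ≈ (0.501, -0.153). The three potatoes are unobstructed at (35,80), (110,123) and (37,161).

```bash
cat >> h.py <<'E'
def pots(cam="wrist",l="potato_1",z=.019,take=False):
    if take: env.camera(cam)
    c=env.calibration(cam)
    for d in env.masks_of(cam,l):
        if d["p"]<.2: continue
        v,u=np.nonzero(d["pixels"]); P=at_z(c,np.c_[u,v],z)[:,:2]; m=P.mean(0); w,V=np.linalg.eigh(np.cov((P-m).T))
        a=np.degrees(np.arctan2(V[1,1],V[0,1]))%180
        print(l,round(d["p"],2),m.round(3),"len",(4*np.sqrt(w)).round(3),"ang",a.round(),"grasp psi",(a-90).round(),"px",[u.min(),u.max(),v.min(),v.max()])
E
python3 - <<'E'
from h import *
pots(); pots(l="lid",z=.011)
plan((.532,.298,.12,16),(.532,.298,.005,16))
E
```

```text
potato_1 0.75 [0.583 0.387] len [0.054 0.065] ang 24.0 grasp psi -66.0 px [np.int64(7), np.int64(38), np.int64(36), np.int64(73)]
potato_1 0.74 [0.534 0.301] len [0.045 0.066] ang 104.0 grasp psi 14.0 px [np.int64(57), np.int64(89), np.int64(70), np.int64(95)]
potato_1 0.69 [0.489 0.403] len [0.05  0.071] ang 73.0 grasp psi -17.0 px [np.int64(6), np.int64(42), np.int64(94), np.int64(122)]
potato_1 0.45 [ 0.518 -0.047] len [0.395 0.448] ang 94.0 grasp psi 4.0 px [np.int64(136), np.int64(387), np.int64(4), np.int64(177)]
lid 0.86 [ 0.515 -0.389] len [0.166 0.167] ang 39.0 grasp psi -51.0 px [np.int64(394), np.int64(479), np.int64(48), np.int64(139)]
at [ 0.3999 -0.0446  0.4206] psi -89.9 tilt 0.0
tx 0.133 ty -0.342 tz 0.301 | ax -0.0 ay 0.0 az -105.9
tx 0.133 ty -0.342 tz 0.416 | ax -0.0 ay 0.0 az -105.9
```

Request:
jog_arm(force=15, moves=[{"hand": 0.8, "tx": 0.133, "ty": -0.342, "tz": 0, "ax": 0, "ay": 0, "az": -106}, {"hand": 0.8, "tx": 0.133, "ty": -0.342, "tz": 0, "ax": 0, "ay": 0, "az": -106}, {"hand": 0.8, "tx": 0.133, "ty": -0.342, "tz": 0, "ax": 0, "ay": 0, "az": -106}, {"hand": 0.8, "tx": 0.133, "ty": -0.342, "tz": 0, "ax": 0, "ay": 0, "az": -106}, {"hand": 0.8, "tx": 0.133, "ty": -0.342, "tz": 0, "ax": 0, "ay": 0, "az": -106}, {"hand": 0.8, "tx": 0.133, "ty": -0.342, "tz": 0, "ax": 0, "ay": 0, "az": -106}, {"hand": 0.8, "tx": 0.133, "ty": -0.342, "tz": 0, "ax": 0, "ay": 0, "az": -106}, {"hand": 0.8, "tx": 0.133, "ty": -0.342, "tz": 0.05, "ax": 0, "ay": 0, "az": -106}, {"hand": 0.8, "tx": 0.133, "ty": -0.342, "tz": 0.1, "ax": 0, "ay": 0, "az": -106}, {"hand": 0.8, "tx": 0.133, "ty": -0.342, "tz": 0.15, "ax": 0, "ay": 0, "az": -106}, {"hand": 0.8, "tx": 0.133, "ty": -0.342, "tz": 0.2, "ax": 0, "ay": 0, "az": -106}, {"hand": 0.8, "tx": 0.133, "ty": -0.342, "tz": 0.2, "ax": 0, "ay": 0, "az": -106}, {"hand": 0.8, "tx": 0.133, "ty": -0.342, "tz": 0.2, "ax": 0, "ay": 0, "az": -106}])

```text
time: 11.5
position: [0.5333, 0.2977, 0.2231]
tool_rot: [0.602, 0.799, 0.001, 0.0]
contact_force: [-0.1, 0.5, 1.5]
opening: 0.0743
grasp_force: 0.0
```

```bash
python3 - <<'E'
from h import *
pots(take=True)
plan((.533,.299,.005,15))
E
```

```text
potato_1 0.89 [0.489 0.402] len [0.048 0.063] ang 63.0 grasp psi -27.0 px [np.int64(221), np.int64(266), np.int64(58), np.int64(106)]
potato_1 0.85 [0.583 0.386] len [0.046 0.063] ang 7.0 grasp psi -83.0 px [np.int64(288), np.int64(337), np.int64(99), np.int64(136)]
potato_1 0.59 [0.534 0.301] len [0.047 0.065] ang 108.0 grasp psi 18.0 px [np.int64(239), np.int64(274), np.int64(148), np.int64(195)]
potato_1 0.25 [0.721 0.251] len [0.05  0.074] ang 149.0 grasp psi 59.0 px [np.int64(349), np.int64(398), np.int64(223), np.int64(268)]
at [0.5334 0.2978 0.2235] psi 16.0 tilt 0.19
tx 0.001 ty -0.001 tz 0.218 | ax 0.2 ay -0.0 az 1.0
```

Request:
jog_arm(force=15, moves=[{"hand": 0.8, "tx": 0.002, "ty": 0.001, "tz": 0.06, "ax": 0, "ay": 0, "az": 0}, {"hand": 0.8, "tx": 0.002, "ty": 0.001, "tz": 0.12, "ax": 0, "ay": 0, "az": 0}, {"hand": 0.8, "tx": 0.002, "ty": 0.001, "tz": 0.17, "ax": 0, "ay": 0, "az": 0}, {"hand": 0.8, "tx": 0.002, "ty": 0.001, "tz": 0.2, "ax": 0, "ay": 0, "az": 0}, {"hand": 0.8, "tx": 0.002, "ty": 0.001, "tz": 0.217, "ax": 0, "ay": 0, "az": 0}, {"hand": 0.8, "tx": 0.002, "ty": 0.001, "tz": 0.217, "ax": 0, "ay": 0, "az": 0}, {"hand": 0.3, "tx": 0.002, "ty": 0.001, "tz": 0.217, "ax": 0, "ay": 0, "az": 0}, {"hand": 0.3, "tx": 0.002, "ty": 0.001, "tz": 0.217, "ax": 0, "ay": 0, "az": 0}, {"hand": 0.3, "tx": 0.002, "ty": 0.001, "tz": 0.217, "ax": 0, "ay": 0, "az": 0}, {"hand": 0.3, "tx": 0.002, "ty": 0.001, "tz": 0.217, "ax": 0, "ay": 0, "az": 0}, {"hand": 0.3, "tx": 0.002, "ty": 0.001, "tz": 0.217, "ax": 0, "ay": 0, "az": 0}, {"hand": 0.3, "tx": 0.002, "ty": 0.001, "tz": 0.217, "ax": 0, "ay": 0, "az": 0}, {"hand": 0.3, "tx": 0.002, "ty": 0.001, "tz": 0.19, "ax": 0, "ay": 0, "az": 0}, {"hand": 0.3, "tx": 0.002, "ty": 0.001, "tz": 0.14, "ax": 0, "ay": 0, "az": 0}, {"hand": 0.3, "tx": 0.002, "ty": 0.001, "tz": 0.08, "ax": 0, "ay": 0, "az": 0}, {"hand": 0.3, "tx": 0.002, "ty": 0.001, "tz": 0.02, "ax": 0, "ay": 0, "az": 0}, {"hand": 0.3, "tx": 0.002, "ty": 0.001, "tz": -0.04, "ax": 0, "ay": 0, "az": 0}, {"hand": 0.3, "tx": 0.002, "ty": 0.001, "tz": -0.06, "ax": 0, "ay": 0, "az": 0}])

```text
time: 13.85
position: [0.5336, 0.2999, 0.2847]
tool_rot: [0.602, 0.799, 0.002, 0.001]
contact_force: [-0.4, 0.9, -2.4]
opening: 0.0439
grasp_force: 14.9
```

```bash
python3 -c "
from h import *
s=env.get_state();print(s['opening'],s['grasp_force'])
plan((.501,-.138,.28,16),(.501,-.138,.10,16),(.485,.40,.2,-28))"
```

```text
0.04391706985003898 14.88115444779396
at [0.5336 0.2999 0.2847] psi 16.0 tilt 0.27
tx -0.412 ty -0.152 tz 0.004 | ax 0.3 ay -0.1 az 0.0
tx -0.412 ty -0.153 tz 0.184 | ax 0.3 ay -0.1 az 0.0
tx 0.110 ty -0.019 tz 0.085 | ax 0.2 ay -0.2 az 44.0
```

Request:
jog_arm(moves=[{"hand": 0.3, "tx": -0.06, "ty": -0.022, "tz": 0, "ax": 0, "ay": 0, "az": 0}, {"hand": 0.3, "tx": -0.12, "ty": -0.044, "tz": 0, "ax": 0, "ay": 0, "az": 0}, {"hand": 0.3, "tx": -0.18, "ty": -0.067, "tz": 0, "ax": 0, "ay": 0, "az": 0}, {"hand": 0.3, "tx": -0.24, "ty": -0.089, "tz": 0, "ax": 0, "ay": 0, "az": 0}, {"hand": 0.3, "tx": -0.3, "ty": -0.111, "tz": 0, "ax": 0, "ay": 0, "az": 0}, {"hand": 0.3, "tx": -0.36, "ty": -0.133, "tz": 0, "ax": 0, "ay": 0, "az": 0}, {"hand": 0.3, "tx": -0.405, "ty": -0.15, "tz": 0, "ax": 0, "ay": 0, "az": 0}, {"hand": 0.3, "tx": -0.405, "ty": -0.15, "tz": 0, "ax": 0, "ay": 0, "az": 0}, {"hand": 0.3, "tx": -0.405, "ty": -0.15, "tz": 0.05, "ax": 0, "ay": 0, "az": 0}, {"hand": 0.3, "tx": -0.405, "ty": -0.15, "tz": 0.1, "ax": 0, "ay": 0, "az": 0}, {"hand": 0.3, "tx": -0.405, "ty": -0.15, "tz": 0.15, "ax": 0, "ay": 0, "az": 0}, {"hand": 0.3, "tx": -0.405, "ty": -0.15, "tz": 0.19, "ax": 0, "ay": 0, "az": 0}, {"hand": 0.3, "tx": -0.405, "ty": -0.15, "tz": 0.217, "ax": 0, "ay": 0, "az": 0}, {"hand": 0.3, "tx": -0.405, "ty": -0.15, "tz": 0.217, "ax": 0, "ay": 0, "az": 0}, {"hand": 0.65, "tx": -0.405, "ty": -0.15, "tz": 0.217, "ax": 0, "ay": 0, "az": 0}, {"hand": 0.65, "tx": -0.405, "ty": -0.15, "tz": 0.217, "ax": 0, "ay": 0, "az": 0}, {"hand": 0.65, "tx": -0.405, "ty": -0.15, "tz": 0.217, "ax": 0, "ay": 0, "az": 0}, {"hand": 0.65, "tx": -0.405, "ty": -0.15, "tz": 0.16, "ax": 0, "ay": 0, "az": 0}, {"hand": 0.65, "tx": -0.405, "ty": -0.15, "tz": 0.1, "ax": 0, "ay": 0, "az": 0}, {"hand": 0.65, "tx": -0.405, "ty": -0.15, "tz": 0.04, "ax": 0, "ay": 0, "az": 0}])

```text
time: 16.35
position: [0.5004, -0.131, 0.2432]
tool_rot: [0.602, 0.799, 0.0, 0.0]
contact_force: [0.6, 0.3, -0.6]
opening: 0.0606
grasp_force: 0.0
```

```bash
python3 -c "
from h import *
plan((.488,.402,.25,-28),(.488,.402,.005,-28))
pots('top',take=True)"
```

```text
at [ 0.5004 -0.131   0.2432] psi 16.0 tilt 0.05
tx 0.516 ty 0.135 tz -0.007 | ax 0.0 ay 0.0 az 44.0
tx 0.516 ty 0.135 tz 0.238 | ax 0.0 ay 0.0 az 44.0
potato_1 0.52 [ 0.509 -0.121] len [0.038 0.047] ang 17.0 grasp psi -73.0 px [np.int64(287), np.int64(297), np.int64(164), np.int64(175)]
potato_1 0.49 [0.531 0.432] len [0.048 0.069] ang 63.0 grasp psi -27.0 px [np.int64(134), np.int64(150), np.int64(158), np.int64(171)]
potato_1 0.46 [0.58  0.385] len [0.049 0.065] ang 16.0 grasp psi -74.0 px [np.int64(149), np.int64(161), np.int64(144), np.int64(160)]
potato_1 0.31 [0.706 0.395] len [0.069 0.071] ang 161.0 grasp psi 71.0 px [np.int64(145), np.int64(162), np.int64(111), np.int64(128)]
```

The top view shows one potato was knocked from (0.488,0.402) to about (0.531,0.432). I'll take the one at (0.583,0.386) first, and look from above before I do.

Request:
jog_arm(moves=[{"hand": 0.65, "tx": 0, "ty": 0, "tz": -0.05, "ax": 0, "ay": 0, "az": 10}, {"hand": 0.65, "tx": 0.515, "ty": 0.229, "tz": -0.05, "ax": 0, "ay": 0, "az": 94}, {"hand": 0.65, "tx": 0.515, "ty": 0.229, "tz": -0.05, "ax": 0, "ay": 0, "az": 94}, {"hand": 0.65, "tx": 0.515, "ty": 0.229, "tz": -0.05, "ax": 0, "ay": 0, "az": 94}, {"hand": 0.65, "tx": 0.515, "ty": 0.229, "tz": -0.05, "ax": 0, "ay": 0, "az": 94}, {"hand": 0.65, "tx": 0.515, "ty": 0.229, "tz": -0.05, "ax": 0, "ay": 0, "az": 94}, {"hand": 0.65, "tx": 0.515, "ty": 0.229, "tz": -0.05, "ax": 0, "ay": 0, "az": 94}, {"hand": 0.65, "tx": 0.515, "ty": 0.229, "tz": -0.05, "ax": 0, "ay": 0, "az": 94}, {"hand": 0.65, "tx": 0.515, "ty": 0.229, "tz": -0.05, "ax": 0, "ay": 0, "az": 94}, {"hand": 0.65, "tx": 0.515, "ty": 0.229, "tz": -0.05, "ax": 0, "ay": 0, "az": 94}, {"hand": 0.65, "tx": 0.515, "ty": 0.229, "tz": -0.05, "ax": 0, "ay": 0, "az": 94}, {"hand": 0.65, "tx": 0.515, "ty": 0.229, "tz": 0, "ax": 0, "ay": 0, "az": 94}, {"hand": 0.65, "tx": 0.515, "ty": 0.229, "tz": 0, "ax": 0, "ay": 0, "az": 94}])

```text
time: 18.08
position: [0.5776, 0.4267, 0.2364]
tool_rot: [0.994, 0.105, -0.003, 0.002]
contact_force: [0.8, 0.1, -0.2]
opening: 0.0605
grasp_force: 0.0
```

```bash
python3 - <<'E'
from h import *
pots(take=True)
plan((.583,.386,.005,-78))
E
```

```text
potato_1 0.91 [0.532 0.431] len [0.049 0.065] ang 60.0 grasp psi -30.0 px [np.int64(227), np.int64(267), np.int64(182), np.int64(220)]
potato_1 0.85 [0.584 0.385] len [0.046 0.064] ang 12.0 grasp psi -78.0 px [np.int64(271), np.int64(303), np.int64(151), np.int64(196)]
at [0.5788 0.4269 0.2418] psi -78.0 tilt 0.01
tx -0.004 ty 0.041 tz 0.237 | ax 0.0 ay -0.0 az 0.0
```

Request:
jog_arm(force=15, moves=[{"hand": 0.65, "tx": -0.003, "ty": 0.042, "tz": 0, "ax": 0, "ay": 0, "az": 0}, {"hand": 0.65, "tx": -0.003, "ty": 0.042, "tz": 0.06, "ax": 0, "ay": 0, "az": 0}, {"hand": 0.65, "tx": -0.003, "ty": 0.042, "tz": 0.12, "ax": 0, "ay": 0, "az": 0}, {"hand": 0.65, "tx": -0.003, "ty": 0.042, "tz": 0.17, "ax": 0, "ay": 0, "az": 0}, {"hand": 0.65, "tx": -0.003, "ty": 0.042, "tz": 0.21, "ax": 0, "ay": 0, "az": 0}, {"hand": 0.65, "tx": -0.003, "ty": 0.042, "tz": 0.236, "ax": 0, "ay": 0, "az": 0}, {"hand": 0.65, "tx": -0.003, "ty": 0.042, "tz": 0.236, "ax": 0, "ay": 0, "az": 0}, {"hand": 0.3, "tx": -0.003, "ty": 0.042, "tz": 0.236, "ax": 0, "ay": 0, "az": 0}, {"hand": 0.3, "tx": -0.003, "ty": 0.042, "tz": 0.236, "ax": 0, "ay": 0, "az": 0}, {"hand": 0.3, "tx": -0.003, "ty": 0.042, "tz": 0.236, "ax": 0, "ay": 0, "az": 0}, {"hand": 0.3, "tx": -0.003, "ty": 0.042, "tz": 0.236, "ax": 0, "ay": 0, "az": 0}, {"hand": 0.3, "tx": -0.003, "ty": 0.042, "tz": 0.236, "ax": 0, "ay": 0, "az": 0}, {"hand": 0.3, "tx": -0.003, "ty": 0.042, "tz": 0.2, "ax": 0, "ay": 0, "az": 0}, {"hand": 0.3, "tx": -0.003, "ty": 0.042, "tz": 0.14, "ax": 0, "ay": 0, "az": 0}, {"hand": 0.3, "tx": -0.003, "ty": 0.042, "tz": 0.08, "ax": 0, "ay": 0, "az": 0}, {"hand": 0.3, "tx": -0.003, "ty": 0.042, "tz": 0.02, "ax": 0, "ay": 0, "az": 0}, {"hand": 0.3, "tx": -0.003, "ty": 0.042, "tz": -0.04, "ax": 0, "ay": 0, "az": 0}, {"hand": 0.3, "tx": -0.003, "ty": 0.042, "tz": -0.04, "ax": 0, "ay": 0, "az": 0}])

```text
time: 20.42
position: [0.5853, 0.386, 0.2878]
tool_rot: [0.994, 0.105, 0.004, -0.002]
contact_force: [0.4, -0.6, -0.3]
opening: 0.0439
grasp_force: 15.0
```

```bash
python3 -c "
from h import *
s=env.get_state();print(s['opening'],s['grasp_force'])
plan((.45,.2,.30,-78),(.475,-.168,.285,-90),(.475,-.168,.072,-90))"
```

```text
0.043914064355347227 14.963938593864441
at [0.5853 0.386  0.2878] psi -78.0 tilt 0.53
tx -0.171 ty 0.154 tz -0.014 | ax -0.2 ay -0.5 az 0.0
tx -0.223 ty 0.519 tz -0.001 | ax -0.2 ay -0.5 az 12.0
tx -0.225 ty 0.520 tz 0.212 | ax -0.2 ay -0.5 az 12.0
```

```bash
python3 -c "
from h import *
plan((.501,-.181,.288,0))"
```

```text
at [0.5853 0.386  0.2878] psi -78.0 tilt 0.53
tx -0.201 ty 0.537 tz -0.004 | ax 0.2 ay -0.5 az -78.0
```

Request:
jog_arm(moves=[{"hand": 0.3, "tx": -0.02, "ty": 0.054, "tz": 0, "ax": 0, "ay": 0, "az": -8}, {"hand": 0.3, "tx": -0.04, "ty": 0.107, "tz": 0, "ax": 0, "ay": 0, "az": -16}, {"hand": 0.3, "tx": -0.06, "ty": 0.161, "tz": 0, "ax": 0, "ay": 0, "az": -24}, {"hand": 0.3, "tx": -0.08, "ty": 0.215, "tz": 0, "ax": 0, "ay": 0, "az": -32}, {"hand": 0.3, "tx": -0.1, "ty": 0.268, "tz": 0, "ax": 0, "ay": 0, "az": -40}, {"hand": 0.3, "tx": -0.12, "ty": 0.322, "tz": 0, "ax": 0, "ay": 0, "az": -48}, {"hand": 0.3, "tx": -0.141, "ty": 0.376, "tz": 0, "ax": 0, "ay": 0, "az": -56}, {"hand": 0.3, "tx": -0.161, "ty": 0.43, "tz": 0, "ax": 0, "ay": 0, "az": -64}, {"hand": 0.3, "tx": -0.181, "ty": 0.483, "tz": 0, "ax": 0, "ay": 0, "az": -72}, {"hand": 0.3, "tx": -0.201, "ty": 0.537, "tz": 0, "ax": 0, "ay": 0, "az": -78}, {"hand": 0.3, "tx": -0.201, "ty": 0.537, "tz": 0, "ax": 0, "ay": 0, "az": -78}, {"hand": 0.3, "tx": -0.201, "ty": 0.537, "tz": 0, "ax": 0, "ay": 0, "az": -78}])

```text
time: 21.92
position: [0.4996, -0.1814, 0.2803]
tool_rot: [0.708, 0.707, 0.0, -0.0]
contact_force: [0.5, 0.2, -1.1]
opening: 0.0438
grasp_force: 15.0
```

```bash
python3 - <<'E'
from h import *
im=env.camera("wrist");cv2.imwrite("pics/w5.png",im)
print(env.get_state()["opening"]); plan((.501,-.181,.072,0))
E
```

```text
0.04409805122001636
at [ 0.4998 -0.1808  0.2804] psi 0.0 tilt 0.02
tx -0.000 ty 0.001 tz 0.208 | ax -0.0 ay -0.0 az 0.0
```

View pics/w5.png

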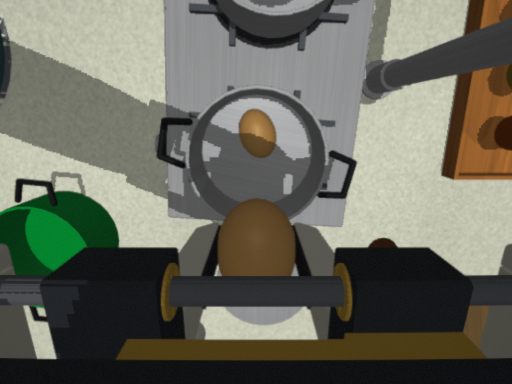

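The pot is at (257,155) with potato 1 inside at (257,134), and the held potato at (257,240) will land beside it. Descending.

Request:
jog_arm(moves=[{"hand": 0.3, "tx": 0, "ty": 0.001, "tz": 0.05, "ax": 0, "ay": 0, "az": 0}, {"hand": 0.3, "tx": 0, "ty": 0.001, "tz": 0.1, "ax": 0, "ay": 0, "az": 0}, {"hand": 0.3, "tx": 0, "ty": 0.001, "tz": 0.15, "ax": 0, "ay": 0, "az": 0}, {"hand": 0.3, "tx": 0, "ty": 0.001, "tz": 0.19, "ax": 0, "ay": 0, "az": 0}, {"hand": 0.3, "tx": 0, "ty": 0.001, "tz": 0.21, "ax": 0, "ay": 0, "az": 0}, {"hand": 0.3, "tx": 0, "ty": 0.001, "tz": 0.21, "ax": 0, "ay": 0, "az": 0}, {"hand": 0.65, "tx": 0, "ty": 0.001, "tz": 0.21, "ax": 0, "ay": 0, "az": 0}, {"hand": 0.65, "tx": 0, "ty": 0.001, "tz": 0.21, "ax": 0, "ay": 0, "az": 0}, {"hand": 0.65, "tx": 0, "ty": 0.001, "tz": 0.21, "ax": 0, "ay": 0, "az": 0}, {"hand": 0.65, "tx": 0, "ty": 0.001, "tz": 0.15, "ax": 0, "ay": 0, "az": 0}, {"hand": 0.65, "tx": 0, "ty": 0.001, "tz": 0.09, "ax": 0, "ay": 0, "az": 0}, {"hand": 0.65, "tx": 0, "ty": 0.001, "tz": 0.03, "ax": 0, "ay": 0, "az": 0}, {"hand": 0.65, "tx": 0, "ty": 0.001, "tz": -0.02, "ax": 0, "ay": 0, "az": 0}])

```text
time: 23.6
position: [0.5006, -0.1816, 0.3036]
tool_rot: [0.707, 0.707, 0.0, 0.001]
contact_force: [0.2, -0.3, -0.3]
opening: 0.0605
grasp_force: 0.0
```

```bash
python3 - <<'E'
from h import *
pots("top",take=True)
plan((.532,.431,.3,-30))
E
```

```text
potato_1 0.75 [0.53  0.433] len [0.049 0.062] ang 74.0 grasp psi -16.0 px [np.int64(134), np.int64(149), np.int64(159), np.int64(171)]
at [ 0.5017 -0.182   0.307 ] psi 0.0 tilt 0.47
tx 0.613 ty 0.030 tz 0.005 | ax 0.5 ay 0.1 az 30.0
```

Request:
jog_arm(moves=[{"hand": 0.75, "tx": 0.613, "ty": 0.03, "tz": 0, "ax": 0, "ay": 0, "az": 30}, {"hand": 0.75, "tx": 0.613, "ty": 0.03, "tz": 0, "ax": 0, "ay": 0, "az": 30}, {"hand": 0.75, "tx": 0.613, "ty": 0.03, "tz": 0, "ax": 0, "ay": 0, "az": 30}, {"hand": 0.75, "tx": 0.613, "ty": 0.03, "tz": 0, "ax": 0, "ay": 0, "az": 30}, {"hand": 0.75, "tx": 0.613, "ty": 0.03, "tz": 0, "ax": 0, "ay": 0, "az": 30}, {"hand": 0.75, "tx": 0.613, "ty": 0.03, "tz": 0, "ax": 0, "ay": 0, "az": 30}, {"hand": 0.75, "tx": 0.613, "ty": 0.03, "tz": 0, "ax": 0, "ay": 0, "az": 30}, {"hand": 0.75, "tx": 0.613, "ty": 0.03, "tz": 0, "ax": 0, "ay": 0, "az": 30}, {"hand": 0.75, "tx": 0.613, "ty": 0.03, "tz": 0, "ax": 0, "ay": 0, "az": 30}, {"hand": 0.75, "tx": 0.613, "ty": 0.03, "tz": 0, "ax": 0, "ay": 0, "az": 30}, {"hand": 0.75, "tx": 0.613, "ty": 0.03, "tz": 0.06, "ax": 0, "ay": 0, "az": 30}, {"hand": 0.75, "tx": 0.613, "ty": 0.03, "tz": 0.12, "ax": 0, "ay": 0, "az": 30}, {"hand": 0.75, "tx": 0.613, "ty": 0.03, "tz": 0.12, "ax": 0, "ay": 0, "az": 30}])

```text
time: 25.32
position: [0.5288, 0.4303, 0.1755]
tool_rot: [0.866, 0.5, -0.004, 0.001]
contact_force: [0.8, 0.3, 1.4]
opening: 0.0699
grasp_force: 0.0
```

```bash
python3 - <<'E'
from h import *
pots(take=True)
plan((.532,.431,.005,-30))
E
```

```text
at [0.5309 0.4315 0.1826] psi -30.0 tilt 0.06
tx -0.000 ty 0.001 tz 0.178 | ax 0.0 ay -0.1 az 0.0
```

Request:
jog_arm(force=15, moves=[{"hand": 0.75, "tx": 0, "ty": 0.001, "tz": 0.06, "ax": 0, "ay": 0, "az": 0}, {"hand": 0.75, "tx": 0, "ty": 0.001, "tz": 0.12, "ax": 0, "ay": 0, "az": 0}, {"hand": 0.75, "tx": 0, "ty": 0.001, "tz": 0.16, "ax": 0, "ay": 0, "az": 0}, {"hand": 0.75, "tx": 0, "ty": 0.001, "tz": 0.177, "ax": 0, "ay": 0, "az": 0}, {"hand": 0.75, "tx": 0, "ty": 0.001, "tz": 0.177, "ax": 0, "ay": 0, "az": 0}, {"hand": 0.3, "tx": 0, "ty": 0.001, "tz": 0.177, "ax": 0, "ay": 0, "az": 0}, {"hand": 0.3, "tx": 0, "ty": 0.001, "tz": 0.177, "ax": 0, "ay": 0, "az": 0}, {"hand": 0.3, "tx": 0, "ty": 0.001, "tz": 0.177, "ax": 0, "ay": 0, "az": 0}, {"hand": 0.3, "tx": 0, "ty": 0.001, "tz": 0.177, "ax": 0, "ay": 0, "az": 0}, {"hand": 0.3, "tx": 0, "ty": 0.001, "tz": 0.177, "ax": 0, "ay": 0, "az": 0}, {"hand": 0.3, "tx": 0, "ty": 0.001, "tz": 0.177, "ax": 0, "ay": 0, "az": 0}, {"hand": 0.3, "tx": 0, "ty": 0.001, "tz": 0.14, "ax": 0, "ay": 0, "az": 0}, {"hand": 0.3, "tx": 0, "ty": 0.001, "tz": 0.08, "ax": 0, "ay": 0, "az": 0}, {"hand": 0.3, "tx": 0, "ty": 0.001, "tz": 0.02, "ax": 0, "ay": 0, "az": 0}, {"hand": 0.3, "tx": 0, "ty": 0.001, "tz": -0.04, "ax": 0, "ay": 0, "az": 0}, {"hand": 0.3, "tx": 0, "ty": 0.001, "tz": -0.1, "ax": 0, "ay": 0, "az": 0}, {"hand": 0.3, "tx": 0, "ty": 0.001, "tz": -0.1, "ax": 0, "ay": 0, "az": 0}])

```text
time: 27.55
position: [0.5322, 0.4315, 0.2867]
tool_rot: [0.866, 0.5, 0.004, -0.0]
contact_force: [-1.0, 0.1, -1.7]
opening: 0.0443
grasp_force: 14.6
```

```bash
python3 - <<'E'
from h import *
s=env.get_state();print(s['opening'],s['grasp_force'])
plan((.500,-.155,.285,-10))
E
```

```text
0.04433950569826751 14.625148441409692
at [0.5322 0.4315 0.2867] psi -30.0 tilt 0.46
tx -0.524 ty 0.265 tz -0.001 | ax 0.3 ay -0.4 az -20.0
```

```bash
python3 - <<'E'
from h import *
plan((.514,-.155,.287,-10),(.514,-.155,.094,-10))
E
```

```text
at [0.5322 0.4315 0.2867] psi -30.0 tilt 0.46
tx -0.517 ty 0.277 tz -0.003 | ax 0.3 ay -0.4 az -20.0
tx -0.519 ty 0.277 tz 0.190 | ax 0.3 ay -0.4 az -20.0
```

Request:
jog_arm(moves=[{"hand": 0.3, "tx": -0.052, "ty": 0.028, "tz": 0, "ax": 0, "ay": 0, "az": -2}, {"hand": 0.3, "tx": -0.103, "ty": 0.055, "tz": 0, "ax": 0, "ay": 0, "az": -4}, {"hand": 0.3, "tx": -0.155, "ty": 0.083, "tz": 0, "ax": 0, "ay": 0, "az": -6}, {"hand": 0.3, "tx": -0.207, "ty": 0.111, "tz": 0, "ax": 0, "ay": 0, "az": -8}, {"hand": 0.3, "tx": -0.259, "ty": 0.139, "tz": 0, "ax": 0, "ay": 0, "az": -10}, {"hand": 0.3, "tx": -0.31, "ty": 0.166, "tz": 0, "ax": 0, "ay": 0, "az": -12}, {"hand": 0.3, "tx": -0.362, "ty": 0.194, "tz": 0, "ax": 0, "ay": 0, "az": -14}, {"hand": 0.3, "tx": -0.414, "ty": 0.222, "tz": 0, "ax": 0, "ay": 0, "az": -16}, {"hand": 0.3, "tx": -0.465, "ty": 0.249, "tz": 0, "ax": 0, "ay": 0, "az": -18}, {"hand": 0.3, "tx": -0.517, "ty": 0.277, "tz": 0, "ax": 0, "ay": 0, "az": -20}, {"hand": 0.3, "tx": -0.517, "ty": 0.277, "tz": 0, "ax": 0, "ay": 0, "az": -20}, {"hand": 0.3, "tx": -0.517, "ty": 0.277, "tz": 0.05, "ax": 0, "ay": 0, "az": -20}, {"hand": 0.3, "tx": -0.517, "ty": 0.277, "tz": 0.1, "ax": 0, "ay": 0, "az": -20}, {"hand": 0.3, "tx": -0.517, "ty": 0.277, "tz": 0.15, "ax": 0, "ay": 0, "az": -20}, {"hand": 0.3, "tx": -0.517, "ty": 0.277, "tz": 0.18, "ax": 0, "ay": 0, "az": -20}, {"hand": 0.3, "tx": -0.517, "ty": 0.277, "tz": 0.19, "ax": 0, "ay": 0, "az": -20}, {"hand": 0.3, "tx": -0.517, "ty": 0.277, "tz": 0.19, "ax": 0, "ay": 0, "az": -20}])

```text
time: 29.68
position: [0.513, -0.1543, 0.0903]
tool_rot: [0.766, 0.643, 0.0, -0.0]
contact_force: [0.1, -0.8, -0.1]
opening: 0.0444
grasp_force: 15.0
```

Request:
jog_arm(moves=[{"hand": 0.65, "tx": 0, "ty": 0, "tz": 0, "ax": 0, "ay": 0, "az": 0}, {"hand": 0.65, "tx": 0, "ty": 0, "tz": 0, "ax": 0, "ay": 0, "az": 0}, {"hand": 0.65, "tx": 0, "ty": 0, "tz": 0, "ax": 0, "ay": 0, "az": 0}, {"hand": 0.65, "tx": 0, "ty": 0, "tz": -0.06, "ax": 0, "ay": 0, "az": 0}, {"hand": 0.65, "tx": 0, "ty": 0, "tz": -0.12, "ax": 0, "ay": 0, "az": 0}, {"hand": 0.65, "tx": 0, "ty": 0, "tz": -0.18, "ax": 0, "ay": 0, "az": 0}, {"hand": 0.65, "tx": 0, "ty": 0, "tz": -0.22, "ax": 0, "ay": 0, "az": 0}, {"hand": 0.65, "tx": 0, "ty": 0, "tz": -0.22, "ax": 0, "ay": 0, "az": 0}])

```text
time: 30.68
position: [0.5136, -0.1556, 0.314]
tool_rot: [0.766, 0.643, 0.001, 0.002]
contact_force: [-0.4, -0.1, -0.8]
opening: 0.0607
grasp_force: 0.0
```

```bash
python3 - <<'E'
from h import *
plan((.40,-.26,.35,-90))
E
```

```text
at [ 0.5136 -0.1556  0.314 ] psi -10.0 tilt 0.28
tx -0.123 ty -0.094 tz -0.036 | ax 0.3 ay -0.2 az 80.0
```

Request:
jog_arm(moves=[{"hand": 0.65, "tx": -0.123, "ty": -0.094, "tz": -0.036, "ax": 0, "ay": 0, "az": 80}, {"hand": 0.65, "tx": -0.123, "ty": -0.094, "tz": -0.036, "ax": 0, "ay": 0, "az": 80}, {"hand": 0.65, "tx": -0.123, "ty": -0.094, "tz": -0.036, "ax": 0, "ay": 0, "az": 80}, {"hand": 0.65, "tx": -0.123, "ty": -0.094, "tz": -0.036, "ax": 0, "ay": 0, "az": 80}, {"hand": 0.65, "tx": -0.123, "ty": -0.094, "tz": -0.036, "ax": 0, "ay": 0, "az": 80}, {"hand": 0.65, "tx": -0.123, "ty": -0.094, "tz": -0.036, "ax": 0, "ay": 0, "az": 80}, {"hand": 0.65, "tx": -0.123, "ty": -0.094, "tz": -0.036, "ax": 0, "ay": 0, "az": 80}, {"hand": 0.65, "tx": -0.123, "ty": -0.094, "tz": -0.036, "ax": 0, "ay": 0, "az": 80}, {"hand": 0.65, "tx": -0.123, "ty": -0.094, "tz": -0.036, "ax": 0, "ay": 0, "az": 80}, {"hand": 0.65, "tx": -0.123, "ty": -0.094, "tz": -0.036, "ax": 0, "ay": 0, "az": 80}])

```text
time: 31.92
position: [0.399, -0.2601, 0.3461]
tool_rot: [1.0, 0.001, -0.0, -0.0]
contact_force: [-0.0, -0.2, 0.1]
opening: 0.0605
grasp_force: 0.0
```

```bash
python3 - <<'E'
from h import *
c=env.calibration("wrist"); im=env.camera("wrist"); pots(l="lid",z=.011)
t=np.linspace(0,2*np.pi,73)
for P,r in [((.501,-.153,.13),.08),((.513,-.389,.011),.083),((.513,-.389,.046),.013)]:
    cv2.polylines(im,[proj(c,np.array(P)+np.c_[r*np.cos(t),r*np.sin(t),0*t]).astype(int)],True,(0,0,255),1)
cv2.imwrite("pics/w6.png",cv2.resize(im[:260],None,fx=1.55,fy=1.55,interpolation=cv2.INTER_CUBIC))
plan((.513,-.389,.25,-90))
E
```

```text
lid 0.92 [ 0.516 -0.39 ] len [0.163 0.165] ang 113.0 grasp psi 23.0 px [np.int64(285), np.int64(384), np.int64(37), np.int64(141)]
lid 0.43 [0.526 0.122] len [0.104 0.125] ang 165.0 grasp psi 75.0 px [np.int64(0), np.int64(57), np.int64(44), np.int64(119)]
at [ 0.3991 -0.2602  0.3464] psi -89.9 tilt 0.02
tx 0.114 ty 0.129 tz 0.096 | ax -0.0 ay 0.0 az 0.1
```

View pics/w6.png

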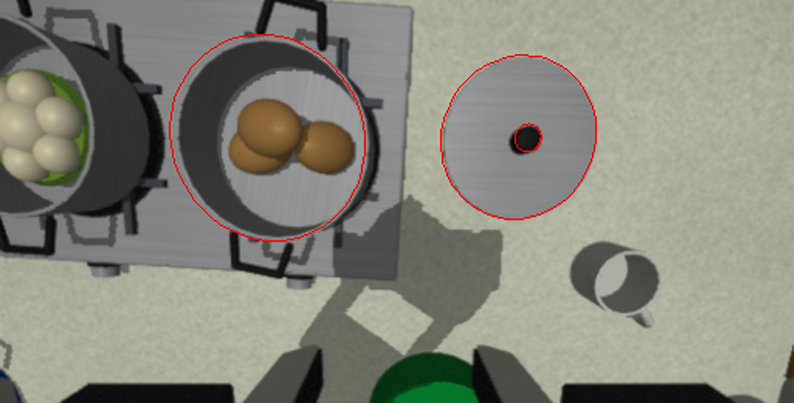

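All three potatoes are in the right pot, around (290,135). The lid circle (520,137) and knob circle (527,138) fit at (0.513,-0.389), and the pot_b rim fits too. Taking the lid by its knob.

Request:
jog_arm(force=30, moves=[{"hand": 0.65, "tx": 0.04, "ty": 0.043, "tz": 0.0, "ax": 0, "ay": 0, "az": 0}, {"hand": 0.65, "tx": 0.08, "ty": 0.086, "tz": 0.05, "ax": 0, "ay": 0, "az": 0}, {"hand": 0.65, "tx": 0.114, "ty": 0.129, "tz": 0.1, "ax": 0, "ay": 0, "az": 0}, {"hand": 0.65, "tx": 0.114, "ty": 0.129, "tz": 0.15, "ax": 0, "ay": 0, "az": 0}, {"hand": 0.65, "tx": 0.114, "ty": 0.129, "tz": 0.2, "ax": 0, "ay": 0, "az": 0}, {"hand": 0.65, "tx": 0.114, "ty": 0.129, "tz": 0.25, "ax": 0, "ay": 0, "az": 0}, {"hand": 0.65, "tx": 0.114, "ty": 0.129, "tz": 0.29, "ax": 0, "ay": 0, "az": 0}, {"hand": 0.65, "tx": 0.114, "ty": 0.129, "tz": 0.315, "ax": 0, "ay": 0, "az": 0}, {"hand": 0.65, "tx": 0.114, "ty": 0.129, "tz": 0.329, "ax": 0, "ay": 0, "az": 0}, {"hand": 0.65, "tx": 0.114, "ty": 0.129, "tz": 0.329, "ax": 0, "ay": 0, "az": 0}, {"hand": 0.15, "tx": 0.114, "ty": 0.129, "tz": 0.329, "ax": 0, "ay": 0, "az": 0}, {"hand": 0.15, "tx": 0.114, "ty": 0.129, "tz": 0.329, "ax": 0, "ay": 0, "az": 0}, {"hand": 0.15, "tx": 0.114, "ty": 0.129, "tz": 0.329, "ax": 0, "ay": 0, "az": 0}, {"hand": 0.15, "tx": 0.114, "ty": 0.129, "tz": 0.329, "ax": 0, "ay": 0, "az": 0}, {"hand": 0.15, "tx": 0.114, "ty": 0.129, "tz": 0.329, "ax": 0, "ay": 0, "az": 0}, {"hand": 0.15, "tx": 0.114, "ty": 0.129, "tz": 0.329, "ax": 0, "ay": 0, "az": 0}, {"hand": 0.15, "tx": 0.114, "ty": 0.129, "tz": 0.329, "ax": 0, "ay": 0, "az": 0}])

```text
time: 34.15
position: [0.5133, -0.3894, 0.0181]
tool_rot: [1.0, 0.0, 0.0, 0.0]
contact_force: [-1.6, -2.2, 4.3]
opening: 0.0254
grasp_force: 30.0
```

Request:
jog_arm(moves=[{"hand": 0.15, "tx": 0, "ty": 0, "tz": -0.03, "ax": 0, "ay": 0, "az": 0}, {"hand": 0.15, "tx": 0, "ty": 0, "tz": -0.08, "ax": 0, "ay": 0, "az": 0}, {"hand": 0.15, "tx": 0, "ty": 0, "tz": -0.14, "ax": 0, "ay": 0, "az": 0}, {"hand": 0.15, "tx": 0, "ty": 0, "tz": -0.2, "ax": 0, "ay": 0, "az": 0}, {"hand": 0.15, "tx": 0, "ty": 0, "tz": -0.26, "ax": 0, "ay": 0, "az": 0}, {"hand": 0.15, "tx": 0, "ty": -0.05, "tz": -0.26, "ax": 0, "ay": 0, "az": 0}, {"hand": 0.15, "tx": 0, "ty": -0.1, "tz": -0.26, "ax": 0, "ay": 0, "az": 0}, {"hand": 0.15, "tx": 0, "ty": -0.1, "tz": -0.26, "ax": 0, "ay": 0, "az": 0}])

```text
time: 35.15
position: [0.5131, -0.2865, 0.2776]
tool_rot: [1.0, 0.002, 0.0, -0.0]
contact_force: [1.0, -0.7, -2.1]
opening: 0.0255
grasp_force: 30.0
```

```bash
python3 - <<'E'
from h import *
from scipy.ndimage import map_coordinates
from scipy.optimize import brute
d=np.load("w4.npz"); c={k:d[k] for k in d}; c["fovy"]=float(c["fovy"])
g=cv2.GaussianBlur(cv2.cvtColor(cv2.imread("pics/w4raw.png"),cv2.COLOR_BGR2GRAY).astype(np.float32),(0,0),1)
gx,gy=cv2.Sobel(g,cv2.CV_32F,1,0),cv2.Sobel(g,cv2.CV_32F,0,1)
t=np.linspace(0,2*np.pi,180,endpoint=False)
def sc(q):
    s=0
    for r in (.076,.08):
        u=proj(c,np.c_[q[0]+r*np.cos(t),q[1]+r*np.sin(t),0*t+.13]); n=np.roll(u,-1,0)-np.roll(u,1,0); n=np.c_[n[:,1],-n[:,0]]/np.linalg.norm(n,axis=1)[:,None]
        f=lambda a:map_coordinates(a,[u[:,1],u[:,0]],order=1)
        s-=np.minimum(abs(f(gx)*n[:,0]+f(gy)*n[:,1]),60).mean()
    return s
for q in [(.518,.064),(.501,-.153)]:
    print(q,sc(q),brute(sc,[slice(q[0]-.015,q[0]+.0151,.001),slice(q[1]-.015,q[1]+.0151,.001)],finish=None,full_output=True)[:2])
im=env.camera("side"); cv2.imwrite("pics/s2.png",cv2.resize(im[60:300,100:420],(800,600)))
s=env.get_state();print(s["opening"],s["grasp_force"],s["contact_force"])
plan((.518,.064,.28,-90))
E
```

```text
(0.518, 0.064) -91.65724144170603 (array([0.521, 0.066]), np.float64(-109.7671002397349))
(0.501, -0.153) -108.20764218189362 (array([ 0.502, -0.153]), np.float64(-108.80538636227988))
0.025425701352095428 29.998708963394165 [ 0.2457178  -0.64809223 -3.10133567]
at [ 0.5131 -0.2879  0.2774] psi -89.9 tilt 0.02
tx 0.006 ty -0.352 tz -0.003 | ax -0.0 ay 0.0 az 0.1
```

View pics/s2.png

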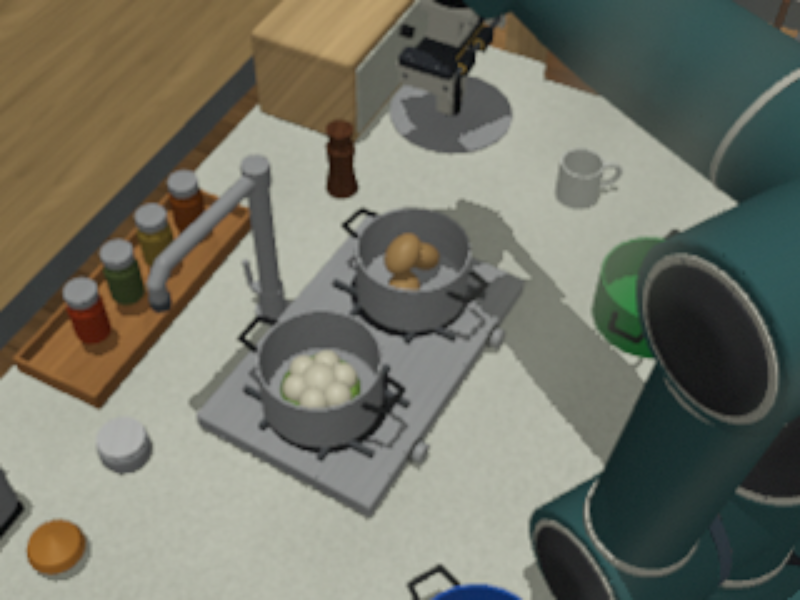

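The lid hangs level at (450,115), the spout is well to the left at (160,290), and both pots are undisturbed. The refined pot_a centre is (0.521, 0.066).

Request:
jog_arm(moves=[{"hand": 0.15, "tx": 0.001, "ty": -0.05, "tz": 0, "ax": 0, "ay": 0, "az": 0}, {"hand": 0.15, "tx": 0.002, "ty": -0.1, "tz": 0, "ax": 0, "ay": 0, "az": 0}, {"hand": 0.15, "tx": 0.003, "ty": -0.15, "tz": 0, "ax": 0, "ay": 0, "az": 0}, {"hand": 0.15, "tx": 0.005, "ty": -0.2, "tz": 0, "ax": 0, "ay": 0, "az": 0}, {"hand": 0.15, "tx": 0.006, "ty": -0.25, "tz": 0, "ax": 0, "ay": 0, "az": 0}, {"hand": 0.15, "tx": 0.007, "ty": -0.3, "tz": 0, "ax": 0, "ay": 0, "az": 0}, {"hand": 0.15, "tx": 0.008, "ty": -0.335, "tz": 0, "ax": 0, "ay": 0, "az": 0}, {"hand": 0.15, "tx": 0.008, "ty": -0.354, "tz": 0, "ax": 0, "ay": 0, "az": 0}, {"hand": 0.15, "tx": 0.008, "ty": -0.354, "tz": 0, "ax": 0, "ay": 0, "az": 0}, {"hand": 0.15, "tx": 0.008, "ty": -0.354, "tz": 0.05, "ax": 0, "ay": 0, "az": 0}, {"hand": 0.15, "tx": 0.008, "ty": -0.354, "tz": 0.09, "ax": 0, "ay": 0, "az": 0}, {"hand": 0.15, "tx": 0.008, "ty": -0.354, "tz": 0.115, "ax": 0, "ay": 0, "az": 0}, {"hand": 0.15, "tx": 0.008, "ty": -0.354, "tz": 0.12, "ax": 0, "ay": 0, "az": 0}, {"hand": 0.15, "tx": 0.008, "ty": -0.354, "tz": 0.12, "ax": 0, "ay": 0, "az": 0}, {"hand": 0.15, "tx": 0.008, "ty": -0.354, "tz": 0.12, "ax": 0, "ay": 0, "az": 0}])

```text
time: 37.08
position: [0.5215, 0.0646, 0.159]
tool_rot: [1.0, 0.0, 0.001, -0.0]
contact_force: [0.5, 0.3, -3.4]
opening: 0.0254
grasp_force: 30.0
```

```bash
python3 - <<'E'
from h import *
s=env.get_state();print(s["opening"],s["contact_force"]);plan((.521,.066,.142,-90))
E
```

```text
0.025404154980405696 [ 0.50192741  0.27231253 -3.39520323]
at [0.5215 0.0646 0.159 ] psi -90.0 tilt 0.1
tx -0.001 ty -0.001 tz 0.017 | ax -0.0 ay -0.1 az 0.0
```

Request:
jog_arm(moves=[{"hand": 0.15, "tx": 0, "ty": -0.001, "tz": 0.006, "ax": 0, "ay": 0, "az": 0}, {"hand": 0.15, "tx": 0, "ty": -0.001, "tz": 0.011, "ax": 0, "ay": 0, "az": 0}, {"hand": 0.15, "tx": 0, "ty": -0.001, "tz": 0.015, "ax": 0, "ay": 0, "az": 0}, {"hand": 0.15, "tx": 0, "ty": -0.001, "tz": 0.017, "ax": 0, "ay": 0, "az": 0}, {"hand": 0.15, "tx": 0, "ty": -0.001, "tz": 0.017, "ax": 0, "ay": 0, "az": 0}, {"hand": 0.15, "tx": 0, "ty": -0.001, "tz": 0.017, "ax": 0, "ay": 0, "az": 0}])

```text
time: 37.83
position: [0.521, 0.0659, 0.1418]
tool_rot: [1.0, 0.0, 0.0, -0.0]
contact_force: [-7.8, -0.0, 10.2]
opening: 0.0254
grasp_force: 30.0
```

Request:
jog_arm(moves=[{"hand": 0.65, "tx": 0, "ty": 0, "tz": 0, "ax": 0, "ay": 0, "az": 0}, {"hand": 0.65, "tx": 0, "ty": 0, "tz": 0, "ax": 0, "ay": 0, "az": 0}, {"hand": 0.65, "tx": 0, "ty": 0, "tz": 0, "ax": 0, "ay": 0, "az": 0}, {"hand": 0.65, "tx": 0, "ty": 0, "tz": 0, "ax": 0, "ay": 0, "az": 0}, {"hand": 0.65, "tx": 0, "ty": 0, "tz": 0, "ax": 0, "ay": 0, "az": 0}, {"hand": 0.65, "tx": 0, "ty": 0, "tz": -0.04, "ax": 0, "ay": 0, "az": 0}, {"hand": 0.65, "tx": 0, "ty": 0, "tz": -0.1, "ax": 0, "ay": 0, "az": 0}, {"hand": 0.65, "tx": 0, "ty": 0, "tz": -0.16, "ax": 0, "ay": 0, "az": 0}, {"hand": 0.65, "tx": 0, "ty": 0, "tz": -0.22, "ax": 0, "ay": 0, "az": 0}, {"hand": 0.65, "tx": -0.06, "ty": 0.05, "tz": -0.28, "ax": 0, "ay": 0, "az": 0}, {"hand": 0.65, "tx": -0.12, "ty": 0.09, "tz": -0.28, "ax": 0, "ay": 0, "az": 0}, {"hand": 0.65, "tx": -0.12, "ty": 0.09, "tz": -0.28, "ax": 0, "ay": 0, "az": 0}, {"hand": 0.65, "tx": -0.12, "ty": 0.09, "tz": -0.28, "ax": 0, "ay": 0, "az": 0}])

```text
time: 39.45
position: [0.3996, -0.0252, 0.4224]
tool_rot: [1.0, -0.001, 0.002, 0.0]
contact_force: [0.8, 0.3, 0.5]
opening: 0.0603
grasp_force: 0.0
```

```bash
python3 - <<'E'
from h import *
c=env.calibration("wrist"); im=env.camera("wrist"); pots(l="lid",z=.135); pots(l="spout",z=.27)
t=np.linspace(0,2*np.pi,73)
for P,r in [((.502,-.153,.13),.08),((.521,.066,.135),.083),((.521,.066,.17),.013)]:
    cv2.polylines(im,[proj(c,np.array(P)+np.c_[r*np.cos(t),r*np.sin(t),0*t]).astype(int)],True,(0,0,255),1)
cv2.imwrite("pics/w7.png",cv2.resize(im[:260],None,fx=1.55,fy=1.55,interpolation=cv2.INTER_CUBIC))
A=np.array([.674,-.057]); a=np.radians(84.2); g=A+.14*np.array([np.cos(a),np.sin(a)])
plan((*g,.40,-5.8),(*g,.251,-5.8))
E
```

```text
lid 0.67 [0.524 0.067] len [0.163 0.164] ang 84.0 grasp psi -6.0 px [np.int64(140), np.int64(250), np.int64(23), np.int64(140)]
at [ 0.4014 -0.024   0.4203] psi -90.0 tilt 0.03
tx 0.287 ty -0.106 tz 0.020 | ax -0.0 ay 0.0 az -84.2
tx 0.287 ty -0.106 tz 0.169 | ax -0.0 ay 0.0 az -84.2
```

View pics/w7.png

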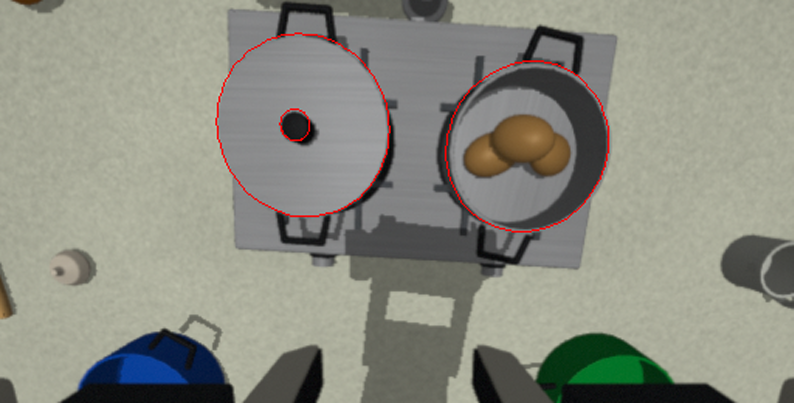

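The lid sits level and centred on the left pot (ring and knob circles match at (303,125)), and the potatoes are in the right pot at (515,145). Now I'll fetch the spout.

Request:
jog_arm(moves=[{"hand": 1, "tx": 0.287, "ty": -0.106, "tz": 0.0, "ax": 0, "ay": 0, "az": -84.3}, {"hand": 1, "tx": 0.287, "ty": -0.106, "tz": 0.0, "ax": 0, "ay": 0, "az": -84.3}, {"hand": 1, "tx": 0.287, "ty": -0.106, "tz": 0.0, "ax": 0, "ay": 0, "az": -84.3}, {"hand": 1, "tx": 0.287, "ty": -0.106, "tz": 0.0, "ax": 0, "ay": 0, "az": -84.3}, {"hand": 1, "tx": 0.287, "ty": -0.106, "tz": 0.0, "ax": 0, "ay": 0, "az": -84.3}, {"hand": 1, "tx": 0.287, "ty": -0.106, "tz": 0.0, "ax": 0, "ay": 0, "az": -84.3}, {"hand": 1, "tx": 0.287, "ty": -0.106, "tz": 0.0, "ax": 0, "ay": 0, "az": -84.3}, {"hand": 1, "tx": 0.287, "ty": -0.106, "tz": 0.0, "ax": 0, "ay": 0, "az": -84.3}, {"hand": 1, "tx": 0.287, "ty": -0.106, "tz": 0.0, "ax": 0, "ay": 0, "az": -84.3}, {"hand": 1, "tx": 0.287, "ty": -0.106, "tz": 0.0, "ax": 0, "ay": 0, "az": -84.3}, {"hand": 1, "tx": 0.287, "ty": -0.106, "tz": 0.0, "ax": 0, "ay": 0, "az": -84.3}])

```text
time: 40.98
position: [0.6881, 0.0821, 0.4204]
tool_rot: [0.742, 0.67, -0.0, -0.0]
contact_force: [0.7, -0.5, 0.6]
opening: 0.0929
grasp_force: 0.0
```

```bash
python3 - <<'E'
from h import *
c=env.calibration("wrist"); im=env.camera("wrist")
for P in [(.674,-.057,.27),(.688,.082,.27),(.694,.14,.25)]:
    u=proj(c,P)[0]; cv2.circle(im,tuple(int(a) for a in u),3,(0,0,255),-1)
cv2.imwrite("pics/w8.png",im)
plan((.688,.082,.251,-5.6))
E
```

```text
at [0.688  0.0821 0.4205] psi -5.8 tilt 0.01
tx -0.000 ty -0.000 tz 0.169 | ax -0.0 ay 0.0 az -0.2
```

View pics/w8.png

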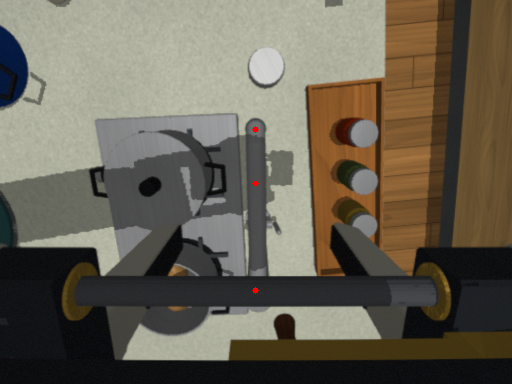

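Request:
jog_arm(force=15, moves=[{"hand": 1, "tx": 0, "ty": 0, "tz": 0.05, "ax": 0, "ay": 0, "az": 0}, {"hand": 1, "tx": 0, "ty": 0, "tz": 0.1, "ax": 0, "ay": 0, "az": 0}, {"hand": 1, "tx": 0, "ty": 0, "tz": 0.15, "ax": 0, "ay": 0, "az": 0}, {"hand": 1, "tx": 0, "ty": 0, "tz": 0.169, "ax": 0, "ay": 0, "az": 0}, {"hand": 0.1, "tx": 0, "ty": 0, "tz": 0.169, "ax": 0, "ay": 0, "az": 0}, {"hand": 0.1, "tx": 0, "ty": 0, "tz": 0.169, "ax": 0, "ay": 0, "az": 0}, {"hand": 0.1, "tx": 0, "ty": 0, "tz": 0.169, "ax": 0, "ay": 0, "az": 0}, {"hand": 0.1, "tx": 0, "ty": 0, "tz": 0.169, "ax": 0, "ay": 0, "az": 0}, {"hand": 0.1, "tx": 0, "ty": 0, "tz": 0.169, "ax": 0, "ay": 0, "az": 0}, {"hand": 0.1, "tx": 0, "ty": 0, "tz": 0.169, "ax": 0, "ay": 0, "az": 0}, {"hand": 0.1, "tx": 0, "ty": 0, "tz": 0.169, "ax": 0, "ay": 0, "az": 0}, {"hand": 0.1, "tx": 0, "ty": 0, "tz": 0.169, "ax": 0, "ay": 0, "az": 0}, {"hand": 0.1, "tx": 0, "ty": 0, "tz": 0.169, "ax": 0, "ay": 0, "az": 0}, {"hand": 0.1, "tx": 0, "ty": 0, "tz": 0.169, "ax": 0, "ay": 0, "az": 0}])

```text
time: 42.78
position: [0.6879, 0.0819, 0.2516]
tool_rot: [0.741, 0.671, -0.0, -0.0]
contact_force: [-0.7, -0.5, -0.8]
opening: 0.0213
grasp_force: 15.0
```

```bash
python3 - <<'E'
from h import *
A=np.array([.674,-.057]); s=env.get_state(); p=s["position"]; print(s["opening"],s["grasp_force"],s["contact_force"])
v=np.array(p[:2])-A; r=np.linalg.norm(v); a0=np.degrees(np.arctan2(v[1],v[0])); print(r,a0)
M=tool()[1].as_matrix(); psi0=np.degrees(np.arctan2(M[1,1],M[0,1]))
plan(*[(*(A+r*np.array([np.cos(np.radians(a0+d)),np.sin(np.radians(a0+d))])),p[2],psi0+d) for d in list(range(8,121,8))+[125]])
E
```

```text
0.021332613383815948 14.9933061003685 [-0.73544111 -0.51187936 -0.76457878]
0.13960599682059976 84.26935009408265
at [0.6879 0.0819 0.2516] psi -5.7 tilt 0.01
tx -0.001 ty -0.019 tz 0.000 | ax -0.0 ay 0.0 az -8.0
tx -0.005 ty -0.038 tz 0.000 | ax -0.0 ay 0.0 az -16.0
tx -0.012 ty -0.057 tz 0.000 | ax -0.0 ay 0.0 az -24.0
tx -0.021 ty -0.074 tz 0.000 | ax -0.0 ay 0.0 az -32.0
tx -0.033 ty -0.090 tz 0.000 | ax -0.0 ay 0.0 az -40.0
tx -0.046 ty -0.104 tz 0.000 | ax -0.0 ay 0.0 az -48.0
tx -0.061 ty -0.116 tz 0.000 | ax -0.0 ay 0.0 az -56.0
tx -0.078 ty -0.126 tz 0.000 | ax -0.0 ay 0.0 az -64.0
tx -0.096 ty -0.133 tz 0.000 | ax -0.0 ay -0.0 az -72.0
tx -0.115 ty -0.138 tz 0.000 | ax -0.0 ay -0.0 az -80.0
tx -0.135 ty -0.140 tz 0.000 | ax -0.0 ay -0.0 az -88.0
tx -0.154 ty -0.139 tz 0.000 | ax -0.0 ay -0.0 az -96.0
tx -0.173 ty -0.136 tz 0.000 | ax -0.0 ay -0.0 az -104.0
tx -0.192 ty -0.130 tz 0.000 | ax -0.0 ay -0.0 az -112.0
tx -0.209 ty -0.121 tz 0.000 | ax -0.0 ay -0.0 az -120.0
tx -0.220 ty -0.115 tz 0.000 | ax -0.0 ay -0.0 az -125.0
```

Request:
jog_arm(moves=[{"hand": 0.1, "tx": -0.001, "ty": -0.019, "tz": 0, "ax": 0, "ay": 0, "az": -8}, {"hand": 0.1, "tx": -0.005, "ty": -0.038, "tz": 0, "ax": 0, "ay": 0, "az": -16}, {"hand": 0.1, "tx": -0.012, "ty": -0.057, "tz": 0, "ax": 0, "ay": 0, "az": -24}, {"hand": 0.1, "tx": -0.021, "ty": -0.074, "tz": 0, "ax": 0, "ay": 0, "az": -32}, {"hand": 0.1, "tx": -0.033, "ty": -0.09, "tz": 0, "ax": 0, "ay": 0, "az": -40}, {"hand": 0.1, "tx": -0.046, "ty": -0.104, "tz": 0, "ax": 0, "ay": 0, "az": -48}, {"hand": 0.1, "tx": -0.061, "ty": -0.116, "tz": 0, "ax": 0, "ay": 0, "az": -56}, {"hand": 0.1, "tx": -0.078, "ty": -0.126, "tz": 0, "ax": 0, "ay": 0, "az": -64}, {"hand": 0.1, "tx": -0.096, "ty": -0.133, "tz": 0, "ax": 0, "ay": 0, "az": -72}, {"hand": 0.1, "tx": -0.115, "ty": -0.138, "tz": 0, "ax": 0, "ay": 0, "az": -80}, {"hand": 0.1, "tx": -0.135, "ty": -0.14, "tz": 0, "ax": 0, "ay": 0, "az": -88}, {"hand": 0.1, "tx": -0.154, "ty": -0.139, "tz": 0, "ax": 0, "ay": 0, "az": -96}, {"hand": 0.1, "tx": -0.173, "ty": -0.136, "tz": 0, "ax": 0, "ay": 0, "az": -104}, {"hand": 0.1, "tx": -0.192, "ty": -0.13, "tz": 0, "ax": 0, "ay": 0, "az": -112}, {"hand": 0.1, "tx": -0.209, "ty": -0.121, "tz": 0, "ax": 0, "ay": 0, "az": -120}, {"hand": 0.1, "tx": -0.22, "ty": -0.115, "tz": 0, "ax": 0, "ay": 0, "az": -125}, {"hand": 0.1, "tx": -0.22, "ty": -0.115, "tz": 0, "ax": 0, "ay": 0, "az": -125}, {"hand": 0.1, "tx": -0.22, "ty": -0.115, "tz": 0, "ax": 0, "ay": 0, "az": -125}, {"hand": 0.1, "tx": -0.22, "ty": -0.115, "tz": 0, "ax": 0, "ay": 0, "az": -125}, {"hand": 0.1, "tx": -0.22, "ty": -0.115, "tz": 0, "ax": 0, "ay": 0, "az": -125}])

```text
time: 45.28
position: [0.5523, -0.1257, 0.2516]
tool_rot: [-0.253, 0.967, -0.0, 0.001]
contact_force: [6.4, -0.9, -2.5]
opening: 0.0212
grasp_force: 15.0
```

Gripper is at the target angle. Releasing, lifting straight up and backing away.

Request:
jog_arm(moves=[{"hand": 0.6, "tx": 0, "ty": 0, "tz": 0, "ax": 0, "ay": 0, "az": 0}, {"hand": 0.6, "tx": 0, "ty": 0, "tz": 0, "ax": 0, "ay": 0, "az": 0}, {"hand": 0.6, "tx": 0, "ty": 0, "tz": 0, "ax": 0, "ay": 0, "az": 0}, {"hand": 0.9, "tx": 0, "ty": 0, "tz": 0, "ax": 0, "ay": 0, "az": 0}, {"hand": 0.9, "tx": 0, "ty": 0, "tz": -0.05, "ax": 0, "ay": 0, "az": 0}, {"hand": 0.9, "tx": 0, "ty": 0, "tz": -0.1, "ax": 0, "ay": 0, "az": 0}, {"hand": 0.9, "tx": 0, "ty": 0, "tz": -0.15, "ax": 0, "ay": 0, "az": 0}, {"hand": 0.9, "tx": 0, "ty": 0, "tz": -0.17, "ax": 0, "ay": 0, "az": 0}, {"hand": 0.9, "tx": 0, "ty": 0, "tz": -0.17, "ax": 0, "ay": 0, "az": 0}, {"hand": 0.9, "tx": 0, "ty": 0, "tz": -0.17, "ax": 0, "ay": 0, "az": 0}])

```text
time: 46.52
position: [0.5517, -0.1256, 0.4202]
tool_rot: [-0.253, 0.967, 0.0, -0.001]
contact_force: [0.3, 0.1, -0.3]
opening: 0.0837
grasp_force: 0.0
```

```bash
python3 - <<'E'
from h import *
c=env.calibration("wrist"); im=env.camera("wrist")
t=np.linspace(0,2*np.pi,73)
for P,r in [((.502,-.153,.13),.08),((.502,-.153,.215),.013),((.502,-.153,.215),.04),((.521,.066,.135),.083)]:
    cv2.polylines(im,[proj(c,np.array(P)+np.c_[r*np.cos(t),r*np.sin(t),0*t]).astype(int)],True,(0,0,255),1)
cv2.imwrite("pics/w9.png",cv2.resize(im[:300],(768,450)))
E
```

```text
(no output)
```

View pics/w9.png

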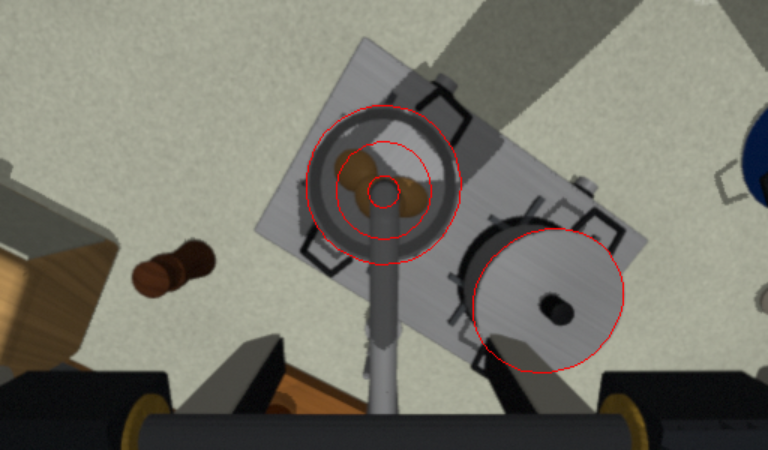

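The outlet is centred over the potato pot at (384,190), the potatoes are inside it, and the lid is seated at (548,300). The gripper is clear of everything, so I'm handing in.

```bash
python3 -c "
from bench import env
print(env.finish_job())"
```

```text
the job is handed in; nothing more can be done
None
```

I swung the spout clear, put all three potatoes in the empty right pot, set the lid on the cauliflower pot and brought the spout back over the potatoes; I handed it in at about 47 s, the last camera view showed everything in place, and no verdict came back.

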